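# Clear three bottles, fetch the locating pin, put the bottles on their pads

## Task

The three bottles crowd the steel block that holds the locating pin with the blue knob: first stand all three upright on the grey side mat, then draw the pin up out of its block and stand it foot down in the aluminium cup while they wait there. Then stand each bottle upright in the middle of the pad of its own colour round the block: the teal bottle on the teal pad, the yellow-spouted dropper on the yellow pad and the white pump bottle on the white pad. Never tip a bottle over, and leave the reel, the tin and the tape where they are.

Things in the scene. Friction and masses are not known exactly. Their poses are not given: they have to be found in the camera images.
- teal_bottle: loose small teal bottle with a pale straight cap, 106 mm tall; body 30 mm across up to 74 mm, cap 21 mm across above. 70 g. Origin: centre of its underside, z up its axis. Round: grip it at any yaw, by the body or the top part; keep its top off the palm. Starts on any of the three pads. Its own pad is the teal one.
- drop_bottle: loose milky white dropper bottle with a yellow spout, 96 mm tall; straight body 34 mm across up to about 45 mm, then a shoulder up to 64 mm, spout 16 mm across and narrower above. 60 g. Origin: centre of its underside, z up its axis. Round: grip it at any yaw, by the body or the top part; keep its top off the palm. Starts on any of the three pads. Its own pad is the yellow one.
- pump_bottle: loose white pump bottle with a clear cap that shows a peach-coloured nozzle, the tallest, 123 mm; body 40 mm across up to about 80 mm, shoulder to 96 mm, cap 34 mm across. 120 g. Origin: centre of its underside, z up its axis. Round: grip it at any yaw, by the body or the top part; keep its top off the palm. Starts on any of the three pads. Its own pad is the white one.
- pin: loose steel locating pin with a blue knurled knob, 60 g: shaft 14 mm across, 40 mm long, chamfered foot; knob above it 26 mm across, 16 mm tall; 56 mm in all. Origin: centre of the foot, z up. At the start it stands fully home in the block, foot at worktop height, knob 40 to 56 mm up. Only its weight holds it; it must rise 40 mm straight up to come free. Its yaw is that of the block.
- bush_block: dark steel block, fixed, 46 mm square, 40 mm tall, with a 15.2 mm upright bore right through its middle that holds the pin. Origin: centre of its underside; x and y along its sides. The pads and bottles stand round it.
- pin_cup: round aluminium cup, fixed to the worktop: outside 44 mm across with a 64 mm foot flange 4 mm thick, 45 mm tall, open at the top, bore 36 mm across, inner floor 5 mm above the worktop. The pin stands loosely in it, a little leaning perhaps, its knob partly above the rim. Origin: centre of its underside.
- side_mat: grey flat rectangular side mat, 210 x 110 mm, 3 mm thick, fixed, with a darker stripe at each short end. Origin: centre of its underside on the worktop; x along its long side, y along its short side. On the left or the right of the block, the cup being on the other side.
- pad_teal: Flat round pad, 60 mm across, 3 mm thick, fixed to the worktop. Origin: centre of its underside on the worktop. One of three pads round the pin's block, 58 to 61 mm from the pin's axis: one on the robot's side, one at the left and one at the right; which is where varies. Teal.
- pad_yellow: Flat round pad, 60 mm across, 3 mm thick, fixed to the worktop. Origin: centre of its underside on the worktop. One of three pads round the pin's block, 58 to 61 mm from the pin's axis: one on the robot's side, one at the left and one at the right; which is where varies. Yellow.
- pad_white: Flat round pad, 60 mm across, 3 mm thick, fixed to the worktop. Origin: centre of its underside on the worktop. One of three pads round the pin's block, 58 to 61 mm from the pin's axis: one on the robot's side, one at the left and one at the right; which is where varies. White.
- solder_reel: bystander: blue-flanged reel, 52 mm across, 40 mm tall, behind the work. Origin: centre of its underside.
- flux_tin: bystander: small round white tin, 44 mm across, 20 mm tall, behind the work. Origin: centre of its underside.
- tape_1: bystander: roll of cream masking tape lying flat, 104 mm across, 25 mm tall, behind and left of the work. Origin: centre of its underside.
Not all that is in view belongs to the job. Leave any brown or red look-alike of the pin alone. Of the things that look like the pad_white, take the one that is farthest to the robot's left at the start.

How it is judged (in metres and radians):
On the way, in this order (a step that is already met when the one before it is completed fails the run):
1. all three bottles stand upright and released on the side mat, the pin still fully home in its block (angle between each of teal_bottle, drop_bottle, pump_bottle's own z axis and vertical below 0.15 rad and height (world z) of each of teal_bottle, drop_bottle, pump_bottle below 0.012 m and linear speed of each of teal_bottle, drop_bottle, pump_bottle below 0.02 m/s and contact force between the fingers and teal_bottle below 0.2 N and x of teal_bottle in the frame of side_mat between -0.105 and 0.105 m and y of teal_bottle in the frame of side_mat between -0.055 and 0.055 m and contact force between the fingers and drop_bottle below 0.2 N and x of drop_bottle in the frame of side_mat between -0.105 and 0.105 m and y of drop_bottle in the frame of side_mat between -0.055 and 0.055 m and contact force between the fingers and pump_bottle below 0.2 N and x of pump_bottle in the frame of side_mat between -0.105 and 0.105 m and y of pump_bottle in the frame of side_mat between -0.055 and 0.055 m and distance of pin from where it was at the start of the episode below 0.008 m), for 0.2 s.
2. the pin stands foot down in the cup, released, while all three bottles still stand on the side mat (horizontal distance between pin and pin_cup below 0.018 m and height (world z) of pin below 0.015 m and angle between pin's own z axis and vertical below 0.6 rad and linear speed of each of pin, teal_bottle, drop_bottle, pump_bottle below 0.02 m/s and contact force between the fingers and pin below 0.2 N and angle between each of teal_bottle, drop_bottle, pump_bottle's own z axis and vertical below 0.15 rad and height (world z) of each of teal_bottle, drop_bottle, pump_bottle below 0.012 m and contact force between the fingers and teal_bottle below 0.2 N and x of teal_bottle in the frame of side_mat between -0.105 and 0.105 m and y of teal_bottle in the frame of side_mat between -0.055 and 0.055 m and contact force between the fingers and drop_bottle below 0.2 N and x of drop_bottle in the frame of side_mat between -0.105 and 0.105 m and y of drop_bottle in the frame of side_mat between -0.055 and 0.055 m and contact force between the fingers and pump_bottle below 0.2 N and x of pump_bottle in the frame of side_mat between -0.105 and 0.105 m and y of pump_bottle in the frame of side_mat between -0.055 and 0.055 m), for 0.2 s.
At the end, for the whole second after the job is handed in: Pin foot down in the cup (foot within 18 mm of its axis, under 15 mm above the worktop, leaning under 0.6 rad); teal bottle on teal pad, dropper on yellow, pump bottle on white, each within 15 mm of the pad centre, upright within 0.15 rad; all released and at rest (horizontal distance between pin and pin_cup below 0.018 m and height (world z) of pin below 0.015 m and angle between pin's own z axis and vertical below 0.6 rad and linear speed of each of pin, teal_bottle, drop_bottle, pump_bottle below 0.02 m/s and contact force between the fingers and pin below 0.2 N and horizontal distance between teal_bottle and pad_teal below 0.015 m and angle between each of teal_bottle, drop_bottle, pump_bottle's own z axis and vertical below 0.15 rad and height (world z) of each of teal_bottle, drop_bottle, pump_bottle below 0.008 m and contact force between the fingers and teal_bottle below 0.2 N and horizontal distance between drop_bottle and pad_yellow below 0.015 m and contact force between the fingers and drop_bottle below 0.2 N and horizontal distance between pump_bottle and pad_white below 0.015 m and contact force between the fingers and pump_bottle below 0.2 N); the robot touches nothing.
It fails at once if the reel, the tin or the tape is moved by more than 15 mm (distance of any of solder_reel, flux_tin, tape_1 from where it was at the start of the episode above 0.015 m).
It fails at once if a bottle is tipped over (more than 0.7 rad) (angle between any of teal_bottle, drop_bottle, pump_bottle's own z axis and vertical above 0.7 rad).
It also fails if it takes over 147 s, if anything falls off the work surface, if the arm or the gripper's body presses on something with over 40 N, if the wrist force passes 120 N, or if a joint passes its speed limit or range.

## Robot

A 7-joint arm with a two-finger parallel gripper is mounted at the origin on a cart in front of the work surface, level with it; the furniture and walls round the work are solid. World frame = base frame: x ahead of the robot, y to its left, z up, the work surface at z = 0. Lengths are in mm, angles in rad, forces in N, time in s.
With the tool pointing down it reaches from about 400 to 875 mm from the base axis. Payload 4.4 kg.
Tool frame: the origin (TCP) lies midway between the tips of the shut fingers; the grasp point (between the pads) lies 19 mm behind it; x points along the fingers, z is the direction in which the jaws open and shut, and the axes are right-handed (so a half turn about x gives the same grasp; the last joint's range is limited). The gripper opens to 85 mm and grips with 20 to 120 N. Pads are 22 mm wide; open, the fingers measure 114 mm over their backs; the gripper's body (76 mm by 85 mm) begins 54 mm behind the grasp point. The pads swing forward as they close: fully open they stand 13 mm farther back than shut.
Start: joints at [1.205, 0.628, 0.038, 1.517, -0.027, 0.996, -0.02], TCP at [191.992, -621.013, 231.313] pointing down, gripper open.
Joint ranges: [-3.06, 3.06], [-0.37, 2.12], [-1.25, 1.32], [0.18, 2.47], [-1.1, 4.24], [0.23, 1.98], [-2.94, 2.94]. Speed limits (rad/s): [2.57, 2.57, 3.14, 3.14, 3.14, 3.14, 3.14].

## Interface

Orientations are given as [roll, pitch, yaw] about the fixed x, y, z axes, in that order (R = Rz(yaw) Ry(pitch) Rx(roll)).
In Python, from cell import ctrl gives the robot as it stands. The module is installed in compiled form; this text tells all that it offers.
- The arm moves only by the tool servo_tool, never from a script. Its argument "rows" is a list of rows, each an object of numbers: "dx", "dy", "dz": the shift along the tool's x, y, z in units of 750 mm (1.0 is 750 mm); "wx", "wy", "wz": the turn, a rotation vector about the tool's x, y, z in units of 6 degrees (1.0 is 6 degrees); "fingers": the closure, from 0 (fully open) to 1 (shut). In form: [{"dx": .., "dy": .., "dz": .., "wx": .., "wy": .., "wz": .., "fingers": ..}, ...]. A call has 1 to 5 rows; each row shifts and turns the commanded pose from where the row before left it, along the tool's axes as they then stand; what a row does not reach is not made up. A row lasts 1/8 s, in which the tool goes at most 62.5 mm and 10.7 degrees, less where a joint would pass 70% of its speed; a pose out of reach is approached as far as the arm can. A call with a number of a shift or a turn outside -1 to 1 is refused whole. A call with a gripper value outside its range is refused whole. The fingers move at their own pace and stop on an object; the grip force is fixed at half the most. Time passes only in rows, so rows that do not move let the fingers close. It gives the time, the measured TCP pose, the force and the opening at its end, in the units of the state.
- ctrl.read_state(): the state, without advancing time (a new reading comes with each control period).
- ctrl.get_image(name): name is "side" or "top" or "wrist"; returns the picture (400x640x3 uint8, red, green, blue); there is no depth.
- ctrl.camera_info(name): a dict with "fovy" (degrees; the focal length in pixels is half the picture's height over the tangent of half this angle, whatever the lens; pixels are square), "cx", "cy" (the principal point, pixels), "R" (3x3) and "t" (3): a world point X has camera coordinates R X + t. Camera axes: x right, y down, z forward; pixel columns grow to the right and rows downward; lengths in mm; the calibration is good to about 2 mm. A picture is of the moment at which its call begins: read the wrist's pose just before it. camera_info takes no time and is no camera call; for the wrist camera it gives the pose at the moment of the call.
- ctrl.finish_job(): hands the job in, once; it reports no verdict.
Trained networks look in the newest picture that a camera, given by its name, has taken for a name from the list of things; names that differ only in an ending like _2 or _b are one class to them, and where a whole thing is asked for, a point or a joint stands for the part that bears it (a point fixed in the world has none). Each returns a list of dicts, best first, with "conf" (0 to 1); they miss things now and then, are a little off and sometimes report something else, mostly with a low value. They report only what shows in the picture. A call takes as long as a camera call. They do not tell look-alikes from the thing itself.
- ctrl.search_frame(label, camera): "extent" ([centre column, centre row, width, height] in pixels, round what is visible of it).
- ctrl.silhouettes(label, camera): "region" (400x640 bool, what is visible of it) and "extent" ([centre column, centre row, width, height] in pixels, round what is visible of it).
- ctrl.mark_of(label, camera): "point" ([column, row] in pixels: a listed point, or the origin of a listed thing).
The state is a dict: "clock": time; "qpos": joint angles; "qd": joint speeds; "tau": joint torques, N m; "eef_pos": TCP position; "tool_rot": TCP orientation; "force": force on the tool from outside, world axes, zero at the start; "torque": the same for the moment, N m; "width": finger opening in mm.
Only numpy, scipy, OpenCV 4.12 (cv2) and the standard library are available. Lean on these libraries where they do the work, as an engineer would, in place of code of your own. Each camera call takes 0.05 s, during which the arm holds its last target.

## Working session

There is one attempt and no reset: what is moved stays moved. The work goes in short steps, Python scripts to look and compute and a tool call to move; the robot and the scene stay as the last step left them, time stands still between calls to the robot, and variables do not carry over. Pictures are saved under pics/ and viewed, and the job is handed in when it is done.

Besides the shell and the picture viewer there is one more tool, called after "Emit:" as name(argument=value, ...), one argument or row to a line, values as JSON. servo_tool: Moves the arm, as the interface text tells. Its arguments: {"type":"object","properties":{"rows":{"type":"array"}},"required":["rows"]}

```bash
mkdir -p pics; ls; cat > h.py <<'E'
import numpy as np, cv2
from cell import ctrl
def cam(n):
    i=ctrl.camera_info(n); f=200/np.tan(np.radians(i['fovy'])/2)
    return f,i['cx'],i['cy'],np.array(i['R']),np.array(i['t'])
def proj(n,X):
    f,cx,cy,R,t=cam(n); c=R@np.array(X,float)+t
    return np.array([cx+f*c[0]/c[2],cy+f*c[1]/c[2]])
def ray(n,p):
    f,cx,cy,R,t=cam(n); d=R.T@np.array([(p[0]-cx)/f,(p[1]-cy)/f,1.]); return -R.T@t,d/np.linalg.norm(d)
def onz(n,p,z):
    o,d=ray(n,p); return o+d*(z-o[2])/d[2]
def tri(obs):
    A=np.zeros((3,3));b=np.zeros(3)
    for n,p in obs:
        o,d=ray(n,p);M=np.eye(3)-np.outer(d,d);A+=M;b+=M@o
    return np.linalg.solve(A,b)
def save(n,name):
    im=ctrl.get_image(n); cv2.imwrite(f'pics/{name}.png',im[:,:,::-1]); return im
E
python3 - <<'E'
from h import *
np.set_printoptions(precision=2,suppress=True)
s=ctrl.read_state(); print({k:np.round(v,3) for k,v in s.items()})
for n in ['side','top','wrist']:
    save(n,n+'0'); print(n,cam(n)); f,cx,cy,R,t=cam(n); print('pos',-R.T@t)
for L in ['teal_bottle','drop_bottle','pump_bottle','pin','bush_block','pin_cup','side_mat','pad_teal','pad_yellow','pad_white','solder_reel','flux_tin','tape_1']:
    for n in ['side','top']:
        print(L,n,[(np.round(r['point'],1),round(r['conf'],2)) for r in ctrl.mark_of(L,n)][:4])
E
```

```text
pics
{'clock': np.float64(0.0), 'qpos': array([ 1.21,  0.63,  0.04,  1.52, -0.03,  1.  , -0.02]), 'qd': array([-0., -0.,  0.,  0., -0.,  0., -0.]), 'tau': array([ -0.  , -56.34,   1.23, -19.34,   0.01,   0.01,  -0.  ]), 'eef_pos': array([ 191.8 , -620.41,  230.39]), 'tool_rot': array([-3.12,  1.57,  1.89]), 'force': array([0.29, 0.77, 0.45]), 'torque': array([ 0.05, -0.02,  0.03]), 'width': np.float64(85.688)}
side (np.float64(384.5722310313822), 317.6028368884263, 200.7289678250836, array([[-0.58, -0.81,  0.02],
       [-0.43,  0.29, -0.86],
       [ 0.69, -0.51, -0.52]]), array([278.21, 245.92, 577.97]))
pos [-129.19  449.34  503.32]
top (np.float64(517.0634761786944), 329.44816963447, 197.07581346119812, array([[-0.  , -1.  , -0.01],
       [-0.99,  0.  , -0.11],
       [ 0.11,  0.01, -0.99]]), array([  16.64,  536.46, 1048.61]))
pos [ 414.74    2.88 1102.56]
wrist (np.float64(332.6614067490577), 321.5911286287541, 197.98160913238752, array([[ 0.3 , -0.96, -0.  ],
       [-0.92, -0.29,  0.26],
       [-0.25, -0.08, -0.96]]), array([-649.38,  -34.52,  379.07]))
pos [ 256.09 -601.39
[... 694 characters left out ...]
451.3, 242.2]), 0.91)]
side_mat side [(array([226.2, 264.8]), 0.86)]
side_mat top [(array([227.8, 243.8]), 0.84), (array([344.5, 239.4]), 0.18)]
pad_teal side []
pad_teal top []
pad_yellow side [(array([329.6, 222.5]), 0.7)]
pad_yellow top [(array([342.2, 234.9]), 0.76)]
pad_white side [(array([368.6, 239. ]), 0.54), (array([287., 219.]), 0.53)]
pad_white top [(array([310.5, 214.8]), 0.96), (array([357.5, 288.5]), 0.67)]
solder_reel side [(array([311.8, 172. ]), 0.55)]
solder_reel top [(array([389.6, 138.5]), 0.8)]
flux_tin side []
flux_tin top [(array([319.8, 137.7]), 0.67)]
tape_1 side [(array([228.3, 263.5]), 0.64), (array([221.6, 200.3]), 0.57)]
tape_1 top [(array([264.1, 145.4]), 0.56)]
```

View pics/top0.png

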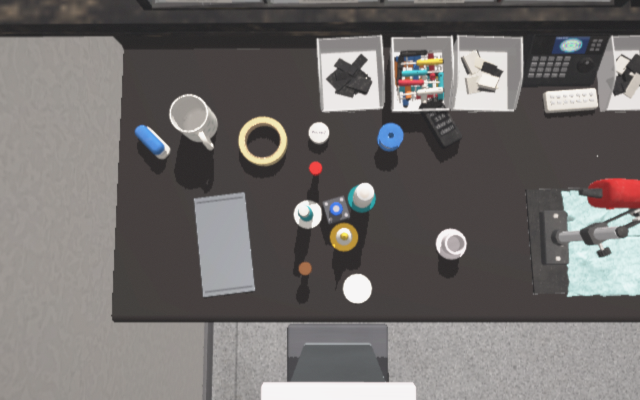

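View pics/side0.png

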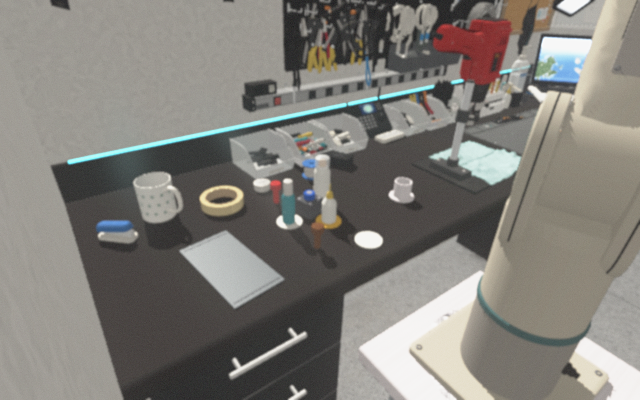

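```bash
python3 - <<'E'
import cv2
a=cv2.imread('pics/top0.png')[120:310,170:490]; cv2.imwrite('pics/topc.png',cv2.resize(a,None,fx=2.5,fy=2.5,interpolation=cv2.INTER_CUBIC))
a=cv2.imread('pics/side0.png')[120:310,170:450]; cv2.imwrite('pics/sidec.png',cv2.resize(a,None,fx=2.8,fy=2.8,interpolation=cv2.INTER_CUBIC))
E
```

```text
(no output)
```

View pics/topc.png

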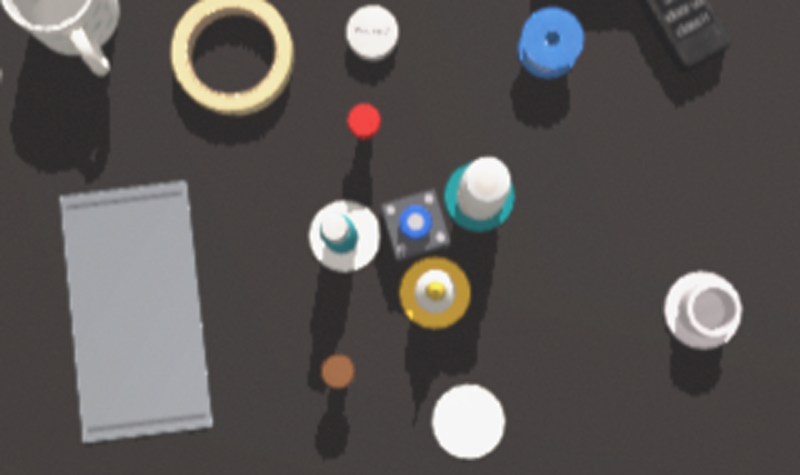

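View pics/sidec.png

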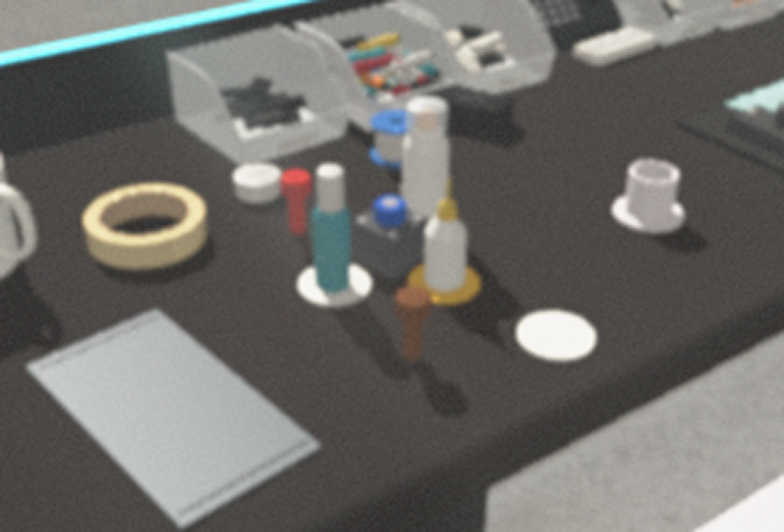

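```bash
python3 - <<'E'
from h import *
np.set_printoptions(precision=1,suppress=True)
def T(c): return (c[0]/2.5+170-.3,c[1]/2.5+120-.3)
def S(c): return (c[0]/2.8+170-.3,c[1]/2.8+120-.3)
for nm,c,z in [('pump top',(488,172),123),('drop tip',(436,290),96),('teal top',(333,222),106),('padW',(345,236),3),('padT',(480,197),3),('padY',(435,293),3),('pin',(415,220),56),('cup',(712,309),45),('cupflange',(703,312),4),('m1',(60,197),3),('m2',(186,182),3),('m3',(212,427),3),('m4',(83,441),3),('red',(364,120),56),('brown',(338,371),56),('reel',(552,36),40),('tin',(372,30),20),('tape',(232,52),25),('decoypad',(468,421),3),('block c',(415,224),40)]:
    print(nm,onz('top',T(c),z))
for nm,c,z in [('pump top',(427,105),123),('teal top',(330,171),106),('padW',(335,283),3),('padY',(444,284),3),('drop tip',(447,190),96),('pin',(390,203),56),('cup',(653,172),45),('m1',(157,310),3),('m2',(27,367),3),('m3',(181,527),3),('m4',(319,444),3)]:
    print('side',nm,onz('side',S(c),z))
def cen(L,n):
    r=ctrl.silhouettes(L,n)
    for q in r[:3]:
        m=q['region']; ys,xs=np.nonzero(m); print(L,n,round(q['conf'],2),xs.mean(),ys.mean(),xs.min(),xs.max(),ys.min(),ys.max())
for L in ['teal_bottle','drop_bottle','pump_bottle','pin_cup']:
    cen(L,'top');cen(L,'side')
E
```

```text
pump top [542.3 -53.1 123. ]
drop tip [453.5 -13.4  96. ]
teal top [505.8  66.3 106. ]
padW [503.2  62.5   3. ]
padT [536.4 -52.9   3. ]
padY [454.5 -14.1   3. ]
pin [511.8   2.8  56. ]
cup [ 439.7 -238.5   45. ]
cupflange [ 438.2 -240.2    4. ]
m1 [537.2 307.5   3. ]
m2 [549.9 199.3   3. ]
m3 [342.4 173.7   3. ]
m4 [330.9 282.2   3. ]
red [594.3  44.4  56. ]
brown [390.2  64.8  56. ]
reel [ 667.8 -112.4   40. ]
tin [678.4  39.1  20. ]
tape [658.6 158.1  25. ]
decoypad [347.4 -41.3   3. ]
block c [510.    2.8  40. ]
side pump top [531.2 -49.5 123. ]
side teal top [503.6  63.9 106. ]
side padW [499.8  63.7   3. ]
side padY [448.4 -10.2   3. ]
side drop tip [443.2  -5.   96. ]
side pin [508.    3.5  56. ]
side cup [ 438.1 -238.4   45. ]
side m1 [545.9 200.2   3. ]
side m2 [532.5 307.9   3. ]
side m3 [327.6 282.7   3. ]
side m4 [342.8 174.9   3. ]
teal_bottle top 0.57 318.63384615384615 133.47692307692307 309 328 124 143
teal_bottle top 0.49 305.2110552763819 213.44723618090453 298 313 206 221
teal_bottle side 0.57 287.96252465483235 202.5818540433925 282 294 179 223
drop_bottle top 0.5 343.9758064516129 237.17741935483872 336 352 229 246
drop_bottle side 0.9 328.6489898989899 207.92171717171718 321 336 186 223
pump_bottle top 0.59 362.5549738219895 195.2565445026178 352 373 184 206
pump_bottle top 0.48 262.0744336569579 140.36569579288025 239 286 117 164
pump_bottle side 0.56 321.48322147651004 174.54530201342283 314 329 155 197
pin_cup top 0.87 450.83714285714285 244.05285714285714 436 465 230 259
pin_cup top 0.74 389.80258302583024 136.94280442804427 378 402 124 150
pin_cup top 0.62 262.90956887486857 140.63512092534174 240 287 118 165
pin_cup side 0.83 401.8122362869198 190.3860759493671 389 414 177 202
```

```bash
cat >> h.py <<'E'
from scipy.spatial.transform import Rotation as Ro
def st():
    s=ctrl.read_state(); R=Ro.from_euler('xyz',s['tool_rot']).as_matrix()
    print('t',round(float(s['clock']),2),'p',np.round(s['eef_pos'],1),'w',round(float(s['width']),1),'F',np.round(s['force'],1))
    print('toolx',np.round(R[:,0],4),'tooly',np.round(R[:,1],4),'toolz',np.round(R[:,2],4))
    return s,R
def go(target):
    s,R=st(); d=R.T@(np.array(target,float)-s['eef_pos']); 
    Rd=np.array([[0,1,0],[0,0,-1],[-1,0,0]],float)
    rv=Ro.from_matrix(R.T@Rd).as_rotvec(degrees=True)/6
    d/=750
    n=max(1,int(np.ceil(np.linalg.norm(d)*750/55)))
    print('total d',np.round(d,4),'rot',np.round(rv,3),'n',n,'per',np.round(d/n,4))
E
python3 -c "
from h import *
go([470,20,320])"
```

```text
t 1.85 p [ 192.  -621.   231.3] w 85.4 F [ 1.1 -0.6 -0.3]
toolx [ 0.  0. -1.] tooly [0.9554 0.2953 0.    ] toolz [ 0.2953 -0.9554 -0.    ]
total d [-0.1182  0.6065 -0.7071] rot [ 2.863 -0.    -0.   ] n 13 per [-0.0091  0.0467 -0.0544]
```

Emit:
servo_tool(
  rows=[
    {"dx": -0.05, "wx": 1.432},
    {"dx": -0.05, "wx": 1.431},
    {"dx": -0.018, "dy": 0.02, "dz": -0.04},
    {"dy": 0.0265, "dz": -0.061},
    {"dy": 0.0265, "dz": -0.061},
  ],
)

```text
schema error: expected keys dx, dy, dz, wx, wy, wz, fingers
```

Emit:
servo_tool(
  rows=[
    {"dy": 0.0265, "dz": -0.061},
    {"dy": 0.0265, "dz": -0.061},
    {"dy": 0.0265, "dz": -0.061},
    {"dy": 0.0265, "dz": -0.061},
    {"dy": 0.0265, "dz": -0.061},
  ],
)

```text
schema error: expected keys dx, dy, dz, wx, wy, wz, fingers
```

Emit:
servo_tool(
  rows=[
    {"dy": 0.0265, "dz": -0.061},
    {"dy": 0.0265, "dz": -0.061},
    {"dy": 0.0265, "dz": -0.061},
    {"dy": 0.0265, "dz": -0.061},
    {"dy": 0.0265, "dz": -0.061},
  ],
)

```text
schema error: expected keys dx, dy, dz, wx, wy, wz, fingers
```

All keys are needed.

Emit:
servo_tool(
  rows=[
    {"dx": -0.05, "dy": 0, "dz": 0, "wx": 1.432, "wy": 0, "wz": 0, "fingers": 0},
    {"dx": -0.05, "dy": 0, "dz": 0, "wx": 1.431, "wy": 0, "wz": 0, "fingers": 0},
    {"dx": -0.018, "dy": 0.02, "dz": -0.04, "wx": 0, "wy": 0, "wz": 0, "fingers": 0},
    {"dx": 0, "dy": 0.0265, "dz": -0.061, "wx": 0, "wy": 0, "wz": 0, "fingers": 0},
    {"dx": 0, "dy": 0.0265, "dz": -0.061, "wx": 0, "wy": 0, "wz": 0, "fingers": 0},
  ],
)

```text
out of range: row 1 has 1.432, outside -1 to 1
```

Emit:
servo_tool(
  rows=[
    {"dx": 0, "dy": 0.0265, "dz": -0.061, "wx": 0, "wy": 0, "wz": 0, "fingers": 0},
    {"dx": 0, "dy": 0.0265, "dz": -0.061, "wx": 0, "wy": 0, "wz": 0, "fingers": 0},
    {"dx": 0, "dy": 0.0265, "dz": -0.061, "wx": 0, "wy": 0, "wz": 0, "fingers": 0},
    {"dx": 0, "dy": 0.0265, "dz": -0.061, "wx": 0, "wy": 0, "wz": 0, "fingers": 0},
    {"dx": 0, "dy": 0.0265, "dz": -0.061, "wx": 0, "wy": 0, "wz": 0, "fingers": 0},
  ],
)

```text
clock: 2.48
eef_pos: [219.7, -371.7, 231.5]
tool_rot: [0.571, 1.57, -0.7]
force: [0.8, 1.1, 1.4]
width: 85.4
```

Emit:
servo_tool(
  rows=[
    {"dx": 0, "dy": 0.0265, "dz": -0.061, "wx": 0, "wy": 0, "wz": 0, "fingers": 0},
    {"dx": 0, "dy": 0.0265, "dz": -0.061, "wx": 0, "wy": 0, "wz": 0, "fingers": 0},
    {"dx": 0, "dy": 0.0265, "dz": -0.061, "wx": 0, "wy": 0, "wz": 0, "fingers": 0},
    {"dx": 0, "dy": 0.0265, "dz": -0.061, "wx": 0, "wy": 0, "wz": 0, "fingers": 0},
    {"dx": 0, "dy": 0.0265, "dz": -0.061, "wx": 0, "wy": 0, "wz": 0, "fingers": 0},
  ],
)

```text
clock: 3.1
eef_pos: [247.2, -124.0, 231.7]
tool_rot: [0.864, 1.569, -0.408]
force: [1.9, 0.4, 0.2]
width: 85.4
```

```bash
python3 -c "
from h import *
go([440,10,320]); print(ctrl.read_state()['qpos'])"
```

```text
t 3.1 p [ 247.2 -124.   231.7] w 85.4 F [1.9 0.4 0.2]
toolx [ 1.7e-03 -7.0e-04 -1.0e+00] tooly [0.9556 0.2947 0.0014] toolz [ 0.2947 -0.9556  0.0012]
total d [-0.1174  0.2985 -0.0948] rot [ 2.857  0.01  -0.015] n 5 per [-0.0235  0.0597 -0.019 ]
[ 0.47417798  0.09638705 -0.12180173  2.42566659  0.0203482   0.61846249
 -0.93523678]
```

Emit:
servo_tool(
  rows=[
    {"dx": -0.0235, "dy": 0.0597, "dz": -0.019, "wx": 0, "wy": 0, "wz": 0, "fingers": 0},
    {"dx": -0.0235, "dy": 0.0597, "dz": -0.019, "wx": 0, "wy": 0, "wz": 0, "fingers": 0},
    {"dx": -0.0235, "dy": 0.0597, "dz": -0.019, "wx": 0, "wy": 0, "wz": 0, "fingers": 0},
    {"dx": -0.0235, "dy": 0.0597, "dz": -0.019, "wx": 0, "wy": 0, "wz": 0, "fingers": 0},
    {"dx": -0.0235, "dy": 0.0597, "dz": -0.019, "wx": 0, "wy": 0, "wz": 0, "fingers": 0},
  ],
)

```text
clock: 3.72
eef_pos: [440.9, 9.9, 320.4]
tool_rot: [1.045, 1.57, -0.226]
force: [0.7, 0.2, 0.1]
width: 85.0
```

Emit:
servo_tool(
  rows=[
    {"dx": 0, "dy": 0, "dz": 0, "wx": 0.953, "wy": 0.003, "wz": -0.005, "fingers": 0},
    {"dx": 0, "dy": 0, "dz": 0, "wx": 0.953, "wy": 0.003, "wz": -0.005, "fingers": 0},
    {"dx": 0, "dy": 0, "dz": 0, "wx": 0.951, "wy": 0.003, "wz": -0.005, "fingers": 0.2},
    {"dx": 0, "dy": 0, "dz": 0, "wx": 0, "wy": 0, "wz": 0, "fingers": 0.2},
  ],
)

```text
clock: 4.22
eef_pos: [439.7, 9.0, 319.6]
tool_rot: [-1.989, 1.569, 2.725]
force: [0.1, -1.2, 0.5]
width: 68.4
```

```bash
python3 - <<'E'
from h import *
go([504,65,150])
im=save('wrist','w1')
for n,X in [('teal',(504,65,109)),('pump',(537,-51,126)),('drop',(452,-12,99)),('pin',(510,3,56))]:
    print(n,proj('wrist',X))
for L in ['teal_bottle','drop_bottle','pump_bottle','pin']:
  for r in ctrl.silhouettes(L,'wrist')[:2]: print(L,np.round(r['extent'],1),round(r['conf'],2))
E
```

```text
t 4.22 p [439.7   9.  319.6] w 68.4 F [ 0.1 -1.2  0.5]
toolx [-1.3e-03  6.0e-04 -1.0e+00] tooly [ 1.      0.0017 -0.0013] toolz [ 1.7e-03 -1.0e+00 -6.0e-04]
total d [ 0.226   0.0862 -0.0744] rot [ 0.016 -0.006  0.013] n 4 per [ 0.0565  0.0216 -0.0186]
teal [267.13355245 109.02202047]
pump [384.97096705  73.54190405]
drop [340.76475114 158.24005079]
pin [326.89467498 103.50200558]
teal_bottle [274.4 109.9  35.3  23.8] 0.91
drop_bottle [337.7 146.9  27.8  28.8] 0.86
pump_bottle [377.   77.8  47.7  39.4] 0.79
pin [289.3  25.8  22.2  23.6] 0.96
pin [277.5 199.1  21.3  22.5] 0.87
```

View pics/w1.png

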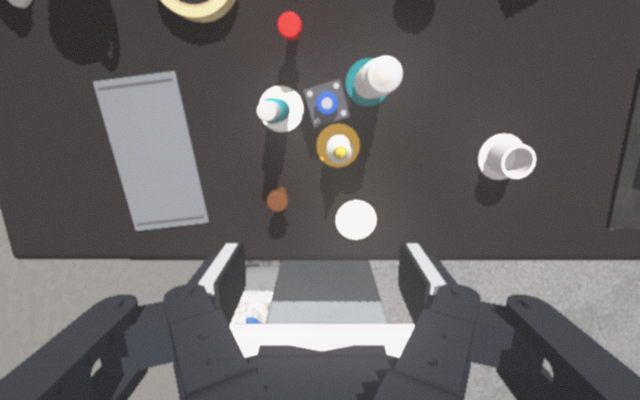

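```bash
python3 - <<'E'
from h import *
np.set_printoptions(precision=1,suppress=True)
im=cv2.imread('pics/w1.png'); cv2.imwrite('pics/w1c.png',cv2.resize(im[40:180,230:430],None,fx=4,fy=4,interpolation=cv2.INTER_CUBIC))
for n,p,z in [('teal',(267,109.5),109),('pump',(385,75),126),('drop',(341.5,153),99),('pin',(327,102.5),56),('padW',(281,109),3),('padY',(338.5,146),3),('padT',(367,82),3),('cup',(518,161),45)]:
    print(n,onz('wrist',p,z))
E
```

```text
teal [503.5  65.  109. ]
pump [535.6 -51.2 126. ]
drop [457.7 -12.8  99. ]
pin [511.1   2.8  56. ]
padW [503.2  63.3   3. ]
padY [454.2 -14.1   3. ]
padT [537.4 -50.1   3. ]
cup [ 440.6 -238.6   45. ]
```

View pics/w1c.png

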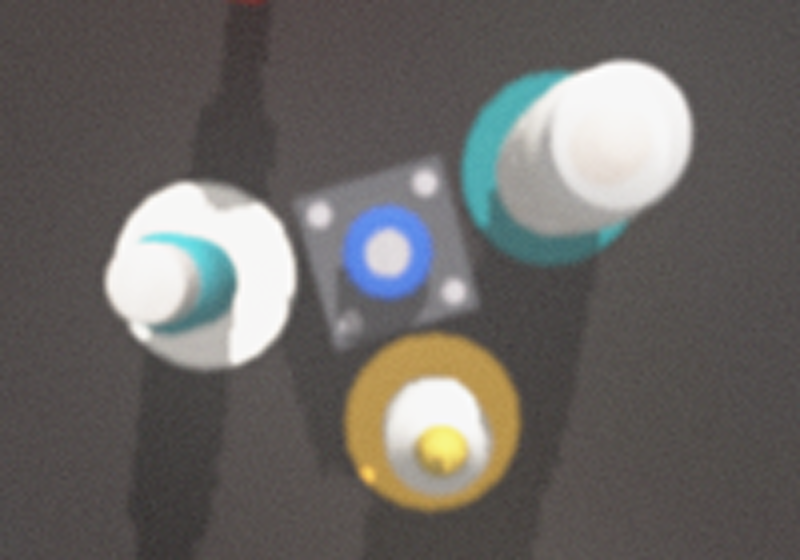

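Emit:
servo_tool(
  rows=[
    {"dx": 0.045, "dy": 0.0216, "dz": -0.0187, "wx": 0.016, "wy": -0.006, "wz": 0.013, "fingers": 0.2},
    {"dx": 0.06, "dy": 0.0216, "dz": -0.0187, "wx": 0, "wy": 0, "wz": 0, "fingers": 0.2},
    {"dx": 0.06, "dy": 0.0216, "dz": -0.0187, "wx": 0, "wy": 0, "wz": 0, "fingers": 0.2},
    {"dx": 0.06, "dy": 0.0216, "dz": -0.0187, "wx": 0, "wy": 0, "wz": 0, "fingers": 0.2},
    {"dx": 0, "dy": 0, "dz": 0, "wx": 0, "wy": 0, "wz": 0, "fingers": 0.2},
  ],
)

```text
clock: 5.1
eef_pos: [502.8, 65.9, 147.7]
tool_rot: [-1.558, 1.564, -3.128]
force: [-0.2, -0.4, 0.5]
width: 68.5
```

```bash
python3 - <<'E'
from h import *
go([504,65,80])
im=save('wrist','w2')
print(proj('wrist',(504,65,109)))
E
```

```text
t 5.1 p [502.8  65.9 147.7] w 68.5 F [-0.2 -0.4  0.5]
toolx [-6.7e-03 -1.0e-04 -1.0e+00] tooly [ 1.      0.0013 -0.0067] toolz [ 1.3e-03 -1.0e+00  1.0e-04]
total d [0.0902 0.0022 0.0011] rot [0.013 0.001 0.064] n 2 per [0.0451 0.0011 0.0006]
[321.32015837 224.57063949]
```

View pics/w2.png

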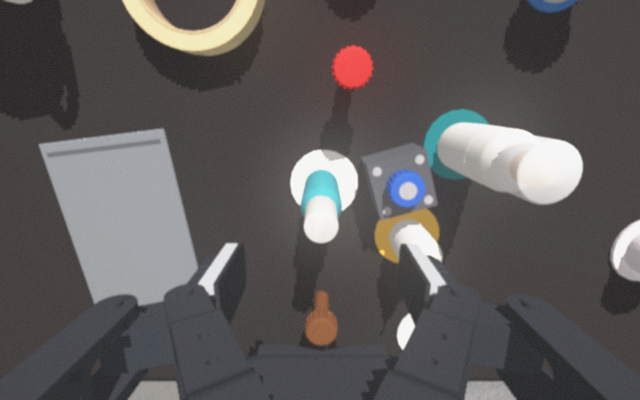

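Emit:
servo_tool(
  rows=[
    {"dx": 0.0451, "dy": 0.0011, "dz": 0.0006, "wx": 0.013, "wy": 0, "wz": 0.064, "fingers": 0.2},
    {"dx": 0.0451, "dy": 0.0011, "dz": 0.0006, "wx": 0, "wy": 0, "wz": 0, "fingers": 0.2},
    {"dx": 0, "dy": 0, "dz": 0, "wx": 0, "wy": 0, "wz": 0, "fingers": 0.5},
    {"dx": 0, "dy": 0, "dz": 0, "wx": 0, "wy": 0, "wz": 0, "fingers": 1},
    {"dx": 0, "dy": 0, "dz": 0, "wx": 0, "wy": 0, "wz": 0, "fingers": 1},
  ],
)

```text
clock: 5.78
eef_pos: [507.8, 64.7, 85.2]
tool_rot: [1.685, 1.56, 0.112]
force: [-0.2, 1.3, 5.5]
width: 18.1
```

Emit:
servo_tool(
  rows=[
    {"dx": 0, "dy": 0, "dz": 0, "wx": 0, "wy": 0, "wz": 0, "fingers": 1},
    {"dx": 0, "dy": 0, "dz": 0, "wx": 0, "wy": 0, "wz": 0, "fingers": 1},
  ],
)

```text
clock: 6.02
eef_pos: [507.8, 64.8, 85.2]
tool_rot: [1.674, 1.56, 0.101]
force: [-2.0, 0.8, 6.8]
width: 18.2
```

```bash
python3 - <<'E'
from h import *
go([504,65,140]);go([440,241,140])
im=save('wrist','w3')
E
```

```text
t 6.03 p [507.8  64.8  85.2] w 18.2 F [-2.   0.8  6.8]
toolx [ 0.0105  0.0011 -0.9999] tooly [ 0.9999 -0.0022  0.0105] toolz [-0.0022 -1.     -0.0011]
total d [-0.0731 -0.0043 -0.0004] rot [-0.021 -0.01  -0.1  ] n 1 per [-0.0731 -0.0043 -0.0004]
t 6.03 p [507.8  64.8  85.2] w 18.2 F [-2.   0.8  6.8]
toolx [ 0.0105  0.0011 -0.9999] tooly [ 0.9999 -0.0022  0.0105] toolz [-0.0022 -1.     -0.0011]
total d [-0.0738 -0.0901 -0.2348] rot [-0.021 -0.01  -0.1  ] n 4 per [-0.0184 -0.0225 -0.0587]
```

View pics/w3.png

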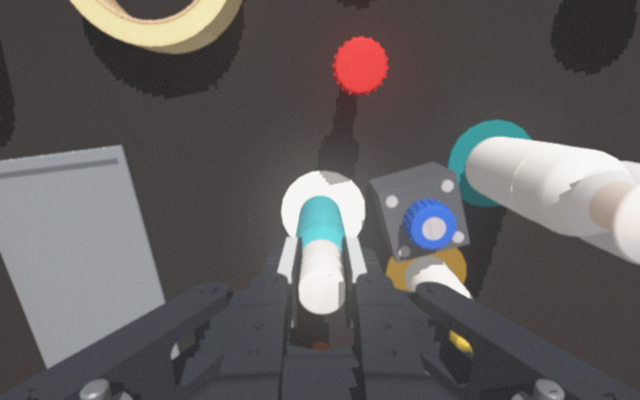

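Emit:
servo_tool(
  rows=[
    {"dx": -0.03, "dy": 0, "dz": 0, "wx": -0.02, "wy": -0.01, "wz": -0.1, "fingers": 1},
    {"dx": -0.05, "dy": 0, "dz": 0, "wx": 0, "wy": 0, "wz": 0, "fingers": 1},
    {"dx": 0, "dy": 0, "dz": 0, "wx": 0, "wy": 0, "wz": 0, "fingers": 1},
  ],
)

```text
clock: 6.45
eef_pos: [508.6, 64.6, 146.4]
tool_rot: [1.627, 1.568, 0.056]
force: [1.0, 0.3, -2.4]
width: 18.3
```

Emit:
servo_tool(
  rows=[
    {"dx": 0, "dy": -0.018, "dz": -0.047, "wx": 0, "wy": 0, "wz": 0, "fingers": 1},
    {"dx": 0, "dy": -0.018, "dz": -0.047, "wx": 0, "wy": 0, "wz": 0, "fingers": 1},
    {"dx": 0, "dy": -0.018, "dz": -0.047, "wx": 0, "wy": 0, "wz": 0, "fingers": 1},
    {"dx": 0, "dy": -0.018, "dz": -0.047, "wx": 0, "wy": 0, "wz": 0, "fingers": 1},
    {"dx": 0, "dy": -0.018, "dz": -0.047, "wx": 0, "wy": 0, "wz": 0, "fingers": 1},
  ],
)

```text
clock: 7.08
eef_pos: [438.0, 241.3, 143.0]
tool_rot: [-1.281, 1.566, -2.852]
force: [0.1, -0.2, -0.6]
width: 18.6
```

Emit:
servo_tool(
  rows=[
    {"dx": 0, "dy": 0, "dz": 0, "wx": 0, "wy": 0, "wz": 0, "fingers": 1},
    {"dx": 0, "dy": 0, "dz": 0, "wx": 0, "wy": 0, "wz": 0, "fingers": 1},
  ],
)

```text
clock: 7.32
eef_pos: [438.7, 239.6, 143.0]
tool_rot: [-1.127, 1.566, -2.698]
force: [-0.6, -0.5, -0.9]
width: 18.3
```

```bash
python3 - <<'E'
from h import *
go([440,241,87])
save('wrist','w4');save('side','s4')
a=cv2.imread('pics/w4.png');b=cv2.imread('pics/s4.png')[120:320,150:470]; b=cv2.resize(b,(400*320//200*1,400))
cv2.imwrite('pics/c4.png',cv2.resize(np.vstack([a,b]),None,fx=.75,fy=.75))
E
```

```text
t 7.33 p [438.7 239.6 143. ] w 18.3 F [-0.6 -0.5 -0.9]
toolx [-0.0044 -0.0021 -1.    ] tooly [ 1.0e+00 -5.0e-04 -4.4e-03] toolz [-5.0e-04 -1.0e+00  2.1e-03]
total d [ 0.0746  0.0021 -0.002 ] rot [-0.005  0.02   0.042] n 2 per [ 0.0373  0.001  -0.001 ]
```

View pics/c4.png

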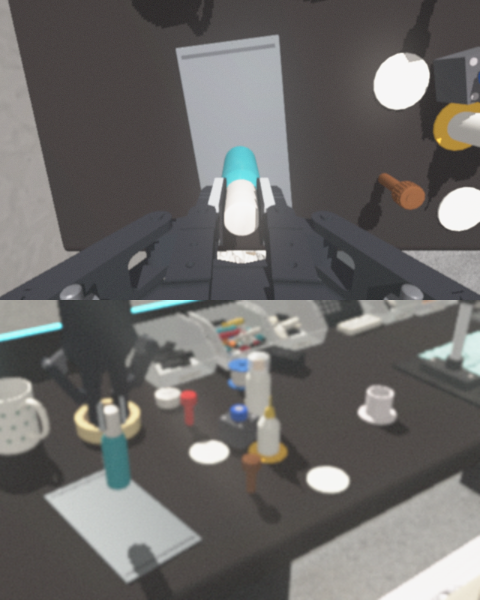

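Emit:
servo_tool(
  rows=[
    {"dx": 0.04, "dy": 0.001, "dz": -0.001, "wx": 0, "wy": 0.02, "wz": 0.042, "fingers": 1},
    {"dx": 0.03, "dy": 0.001, "dz": -0.001, "wx": 0, "wy": 0, "wz": 0, "fingers": 1},
    {"dx": 0.003, "dy": 0, "dz": 0, "wx": 0, "wy": 0, "wz": 0, "fingers": 1},
    {"dx": 0, "dy": 0, "dz": 0, "wx": 0, "wy": 0, "wz": 0, "fingers": 1},
  ],
)

```text
clock: 7.92
eef_pos: [440.7, 241.4, 88.7]
tool_rot: [2.584, 1.57, 1.012]
force: [0.5, -0.2, -0.6]
width: 18.6
```

Emit:
servo_tool(
  rows=[
    {"dx": 0.002, "dy": 0, "dz": 0, "wx": 0, "wy": 0, "wz": 0, "fingers": 1},
    {"dx": 0.002, "dy": 0, "dz": 0, "wx": 0, "wy": 0, "wz": 0, "fingers": 1},
    {"dx": 0, "dy": 0, "dz": 0, "wx": 0, "wy": 0, "wz": 0, "fingers": 1},
  ],
)

```text
clock: 8.3
eef_pos: [440.3, 242.0, 85.6]
tool_rot: [2.671, 1.569, 1.1]
force: [-0.1, 0.7, -1.1]
width: 18.3
```

Emit:
servo_tool(
  rows=[
    {"dx": 0.0015, "dy": 0, "dz": 0, "wx": 0, "wy": 0, "wz": 0, "fingers": 1},
    {"dx": 0, "dy": 0, "dz": 0, "wx": 0, "wy": 0, "wz": 0, "fingers": 1},
  ],
)

```text
clock: 8.55
eef_pos: [440.6, 242.3, 85.2]
tool_rot: [2.424, 1.569, 0.853]
force: [-1.3, -0.8, 8.3]
width: 18.2
```

Emit:
servo_tool(
  rows=[
    {"dx": 0.0015, "dy": 0, "dz": 0, "wx": 0, "wy": 0, "wz": 0, "fingers": 1},
    {"dx": 0, "dy": 0, "dz": 0, "wx": 0, "wy": 0, "wz": 0, "fingers": 1},
  ],
)

```text
clock: 8.8
eef_pos: [440.9, 242.5, 85.1]
tool_rot: [2.246, 1.568, 0.675]
force: [-3.3, -1.2, 17.4]
width: 18.5
```

Emit:
servo_tool(
  rows=[
    {"dx": -0.001, "dy": 0, "dz": 0, "wx": 0, "wy": 0, "wz": 0, "fingers": 0.6},
    {"dx": 0, "dy": 0, "dz": 0, "wx": 0, "wy": 0, "wz": 0, "fingers": 0.2},
    {"dx": 0, "dy": 0, "dz": 0, "wx": 0, "wy": 0, "wz": 0, "fingers": 0.2},
    {"dx": -0.04, "dy": 0, "dz": 0, "wx": 0, "wy": 0, "wz": 0, "fingers": 0.2},
    {"dx": -0.07, "dy": 0, "dz": 0, "wx": 0, "wy": 0, "wz": 0, "fingers": 0.2},
  ],
)

```text
clock: 9.43
eef_pos: [438.8, 241.1, 165.6]
tool_rot: [-1.261, 1.567, -2.832]
force: [0.8, 0.6, 0.0]
width: 68.0
```

```bash
python3 - <<'E'
from h import *
go([456,-12,150])
save('wrist','w5');save('side','s5')
a=cv2.imread('pics/w5.png');b=cv2.imread('pics/s5.png')[120:320,150:470]; b=cv2.resize(b,(400*320//200*1,400))
cv2.imwrite('pics/c5.png',cv2.resize(np.vstack([a,b]),None,fx=.75,fy=.75))
print(proj('wrist',(440,241,109)))
E
```

```text
t 9.43 p [438.8 241.1 165.6] w 68.0 F [0.8 0.6 0. ]
toolx [-0.0039 -0.0013 -1.    ] tooly [ 1.0e+00 -1.0e-04 -3.9e-03] toolz [-1.0e-04 -1.0e+00  1.3e-03]
total d [0.0212 0.023  0.3375] rot [-0.001  0.012  0.037] n 5 per [0.0042 0.0046 0.0675]
[325.90954079 219.58073728]
```

View pics/c5.png

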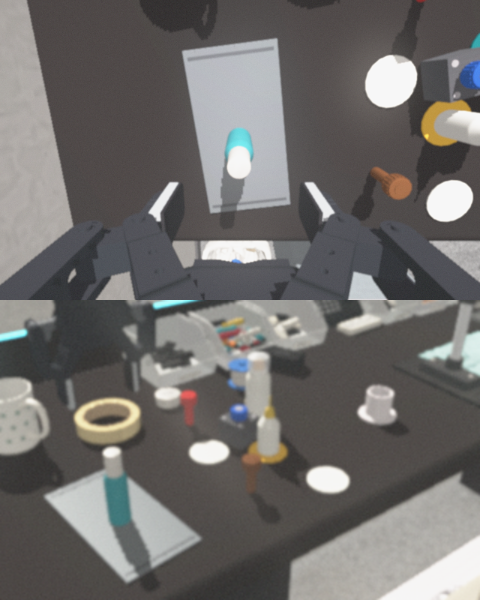

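Emit:
servo_tool(
  rows=[
    {"dx": 0.0042, "dy": 0.0046, "dz": 0.0675, "wx": 0, "wy": 0.012, "wz": 0.037, "fingers": 0.2},
    {"dx": 0.0042, "dy": 0.0046, "dz": 0.0675, "wx": 0, "wy": 0, "wz": 0, "fingers": 0.2},
    {"dx": 0.0042, "dy": 0.0046, "dz": 0.0675, "wx": 0, "wy": 0, "wz": 0, "fingers": 0.2},
    {"dx": 0.0042, "dy": 0.0046, "dz": 0.0675, "wx": 0, "wy": 0, "wz": 0, "fingers": 0.2},
    {"dx": 0.0042, "dy": 0.0046, "dz": 0.0675, "wx": 0, "wy": 0, "wz": 0, "fingers": 0.2},
  ],
)

```text
clock: 10.15
eef_pos: [457.1, -12.8, 149.4]
tool_rot: [2.171, 1.566, 0.6]
force: [0.5, -0.1, 0.1]
width: 68.7
```

Emit:
servo_tool(
  rows=[
    {"dx": 0, "dy": 0, "dz": 0, "wx": 0, "wy": 0, "wz": 0, "fingers": 0.2},
    {"dx": 0, "dy": 0, "dz": 0, "wx": 0, "wy": 0, "wz": 0, "fingers": 0.2},
  ],
)

```text
clock: 10.4
eef_pos: [457.1, -10.8, 149.7]
tool_rot: [2.282, 1.566, 0.71]
force: [-0.6, 0.3, -0.0]
width: 68.1
```

```bash
python3 - <<'E'
from h import *
go([455,-12,33])
save('wrist','w6')
print(proj('wrist',(455,-12,99)),proj('wrist',(455,-12,67)),proj('wrist',(455,-12,3)),proj('wrist',(454.4,-14,3)))
E
```

```text
t 10.4 p [457.1 -10.8 149.7] w 68.1 F [-0.6  0.3 -0. ]
toolx [ 0.0035  0.003  -1.    ] tooly [ 1.0e+00 -6.0e-04  3.5e-03] toolz [-6.e-04 -1.e+00 -3.e-03]
total d [ 0.1556 -0.0034  0.0021] rot [-0.006 -0.029 -0.034] n 3 per [ 0.0519 -0.0011  0.0007]
[324.63253732 223.72031117] [324.41167679 208.56509046] [324.10747273 187.69092233] [326.3393667  188.34811933]
```

View pics/w6.png

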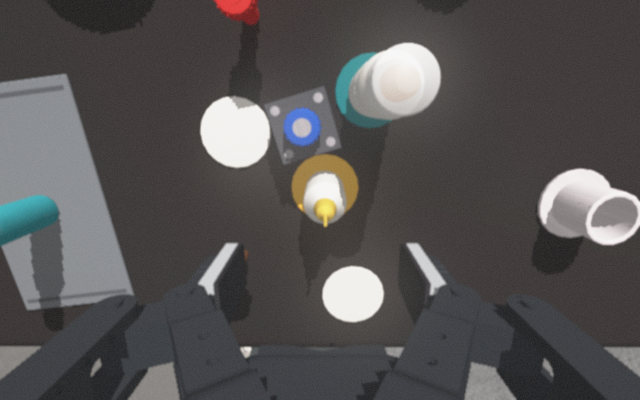

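Emit:
servo_tool(
  rows=[
    {"dx": 0.04, "dy": -0.0015, "dz": 0.001, "wx": 0, "wy": -0.029, "wz": -0.034, "fingers": 0.2},
    {"dx": 0.04, "dy": -0.001, "dz": 0.001, "wx": 0, "wy": 0, "wz": 0, "fingers": 0.2},
    {"dx": 0.04, "dy": -0.001, "dz": 0, "wx": 0, "wy": 0, "wz": 0, "fingers": 0.2},
    {"dx": 0.0356, "dy": 0, "dz": 0, "wx": 0, "wy": 0, "wz": 0, "fingers": 0.2},
    {"dx": 0, "dy": 0, "dz": 0, "wx": 0, "wy": 0, "wz": 0, "fingers": 0.2},
  ],
)

```text
clock: 11.08
eef_pos: [453.5, -10.9, 32.1]
tool_rot: [-1.5, 1.568, -3.068]
force: [-0.3, -0.1, 0.1]
width: 68.6
```

```bash
python3 - <<'E'
from h import *
go([455,-12,33])
save('wrist','w7')
E
```

```text
t 11.07 p [453.5 -10.9  32.1] w 68.6 F [-0.3 -0.1  0.1]
toolx [-3.2e-03 -2.0e-04 -1.0e+00] tooly [ 1.      0.003  -0.0032] toolz [ 3.e-03 -1.e+00  2.e-04]
total d [-0.0013  0.0019  0.0014] rot [0.029 0.002 0.03 ] n 1 per [-0.0013  0.0019  0.0014]
```

View pics/w7.png

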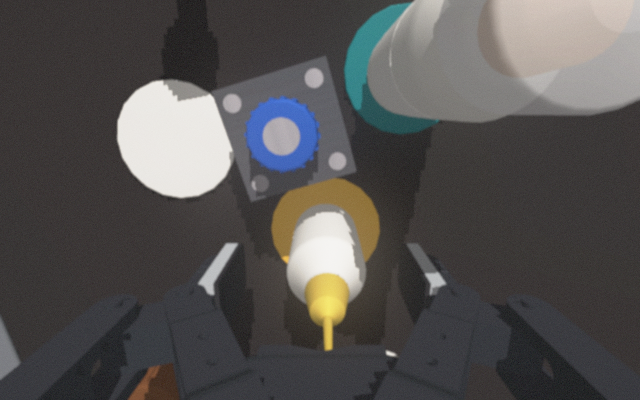

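Emit:
servo_tool(
  rows=[
    {"dx": 0, "dy": 0.0015, "dz": 0.001, "wx": 0, "wy": 0, "wz": 0, "fingers": 0.4},
    {"dx": 0, "dy": 0, "dz": 0, "wx": 0, "wy": 0, "wz": 0, "fingers": 1},
    {"dx": 0, "dy": 0, "dz": 0, "wx": 0, "wy": 0, "wz": 0, "fingers": 1},
    {"dx": 0, "dy": 0, "dz": 0, "wx": 0, "wy": 0, "wz": 0, "fingers": 1},
    {"dx": 0, "dy": 0, "dz": 0, "wx": 0, "wy": 0, "wz": 0, "fingers": 1},
  ],
)

```text
clock: 11.75
eef_pos: [457.2, -13.2, 34.7]
tool_rot: [1.503, 1.567, -0.068]
force: [-1.1, 0.8, 7.3]
width: 30.6
```

Emit:
servo_tool(
  rows=[
    {"dx": -0.02, "dy": 0, "dz": 0, "wx": 0, "wy": 0, "wz": 0, "fingers": 1},
    {"dx": -0.04, "dy": 0, "dz": 0, "wx": 0, "wy": 0, "wz": 0, "fingers": 1},
    {"dx": -0.03, "dy": 0, "dz": 0, "wx": 0, "wy": 0, "wz": 0, "fingers": 1},
    {"dx": 0, "dy": 0, "dz": 0, "wx": 0, "wy": 0, "wz": 0, "fingers": 1},
  ],
)

```text
clock: 12.25
eef_pos: [457.4, -13.5, 102.8]
tool_rot: [1.484, 1.565, -0.088]
force: [0.1, 0.3, -0.1]
width: 30.3
```

```bash
python3 - <<'E'
from h import *
go([376,233,100])
save('wrist','w8');save('side','s8')
a=cv2.imread('pics/w8.png');b=cv2.imread('pics/s8.png')[120:320,150:470]; b=cv2.resize(b,(400*320//200*1,400))
cv2.imwrite('pics/c8.png',cv2.resize(np.vstack([a,b]),None,fx=.75,fy=.75))
E
```

```text
t 12.25 p [457.4 -13.5 102.8] w 30.3 F [ 0.1  0.3 -0.1]
toolx [ 5.3e-03 -5.0e-04 -1.0e+00] tooly [ 1.0e+00 -9.0e-04  5.3e-03] toolz [-1.e-03 -1.e+00  5.e-04]
total d [ 0.003  -0.1089 -0.3286] rot [-0.009  0.004 -0.051] n 5 per [ 0.0006 -0.0218 -0.0657]
```

View pics/c8.png

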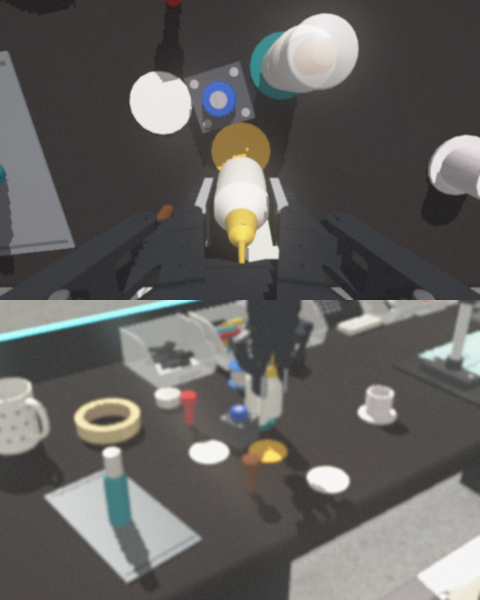

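Emit:
servo_tool(
  rows=[
    {"dx": 0, "dy": -0.0218, "dz": -0.0657, "wx": 0, "wy": 0, "wz": -0.051, "fingers": 1},
    {"dx": 0, "dy": -0.0218, "dz": -0.0657, "wx": 0, "wy": 0, "wz": 0, "fingers": 1},
    {"dx": 0, "dy": -0.0218, "dz": -0.0657, "wx": 0, "wy": 0, "wz": 0, "fingers": 1},
    {"dx": 0, "dy": -0.0218, "dz": -0.0657, "wx": 0, "wy": 0, "wz": 0, "fingers": 1},
    {"dx": 0, "dy": -0.0218, "dz": -0.0657, "wx": 0, "wy": 0, "wz": 0, "fingers": 1},
  ],
)

```text
clock: 12.98
eef_pos: [373.3, 234.2, 100.2]
tool_rot: [-1.287, 1.565, -2.858]
force: [0.1, 1.6, -1.7]
width: 30.6
```

Emit:
servo_tool(
  rows=[
    {"dx": 0, "dy": 0, "dz": 0, "wx": 0, "wy": 0, "wz": 0, "fingers": 1},
    {"dx": 0.02, "dy": 0, "dz": 0, "wx": 0, "wy": 0, "wz": 0, "fingers": 1},
    {"dx": 0, "dy": 0, "dz": 0, "wx": 0, "wy": 0, "wz": 0, "fingers": 1},
  ],
)

```text
clock: 13.35
eef_pos: [373.5, 231.3, 84.9]
tool_rot: [-1.143, 1.563, -2.715]
force: [-0.2, -0.5, -0.5]
width: 30.1
```

```bash
python3 - <<'E'
from h import *
go([376,233,37])
E
```

```text
t 13.35 p [373.5 231.3  84.9] w 30.1 F [-0.2 -0.5 -0.5]
toolx [-0.0074 -0.0033 -1.    ] tooly [ 1.     -0.0014 -0.0074] toolz [-0.0013 -1.      0.0034]
total d [ 0.0638  0.0038 -0.0025] rot [-0.013  0.032  0.07 ] n 1 per [ 0.0638  0.0038 -0.0025]
```

Emit:
servo_tool(
  rows=[
    {"dx": 0.03, "dy": 0.002, "dz": -0.001, "wx": 0, "wy": 0.032, "wz": 0.07, "fingers": 1},
    {"dx": 0.032, "dy": 0.002, "dz": -0.001, "wx": 0, "wy": 0, "wz": 0, "fingers": 1},
    {"dx": 0, "dy": 0, "dz": 0, "wx": 0, "wy": 0, "wz": 0, "fingers": 1},
    {"dx": 0.0015, "dy": 0, "dz": 0, "wx": 0, "wy": 0, "wz": 0, "fingers": 1},
    {"dx": 0, "dy": 0, "dz": 0, "wx": 0, "wy": 0, "wz": 0, "fingers": 1},
  ],
)

```text
clock: 13.98
eef_pos: [377.9, 234.7, 39.3]
tool_rot: [2.297, 1.566, 0.725]
force: [0.3, 0.5, -0.2]
width: 30.3
```

Emit:
servo_tool(
  rows=[
    {"dx": 0.0015, "dy": 0, "dz": 0, "wx": 0, "wy": 0, "wz": 0, "fingers": 1},
    {"dx": 0, "dy": 0, "dz": 0, "wx": 0, "wy": 0, "wz": 0, "fingers": 1},
  ],
)

```text
clock: 14.22
eef_pos: [377.4, 234.7, 37.7]
tool_rot: [2.345, 1.567, 0.774]
force: [0.4, 0.5, -0.2]
width: 30.4
```

Emit:
servo_tool(
  rows=[
    {"dx": 0.002, "dy": 0, "dz": 0, "wx": 0, "wy": 0, "wz": 0, "fingers": 1},
    {"dx": 0.0015, "dy": 0, "dz": 0, "wx": 0, "wy": 0, "wz": 0, "fingers": 1},
    {"dx": 0, "dy": 0, "dz": 0, "wx": 0, "wy": 0, "wz": 0, "fingers": 1},
  ],
)

```text
clock: 14.6
eef_pos: [377.3, 234.6, 34.8]
tool_rot: [2.411, 1.567, 0.84]
force: [-0.6, 0.6, 0.7]
width: 30.1
```

Emit:
servo_tool(
  rows=[
    {"dx": 0.0015, "dy": 0, "dz": 0, "wx": 0, "wy": 0, "wz": 0, "fingers": 1},
    {"dx": 0, "dy": 0, "dz": 0, "wx": 0, "wy": 0, "wz": 0, "fingers": 1},
  ],
)

```text
clock: 14.85
eef_pos: [377.3, 234.7, 34.7]
tool_rot: [2.253, 1.566, 0.683]
force: [-3.0, -0.1, 15.5]
width: 30.3
```

Emit:
servo_tool(
  rows=[
    {"dx": -0.001, "dy": 0, "dz": 0, "wx": 0, "wy": 0, "wz": 0, "fingers": 0.6},
    {"dx": 0, "dy": 0, "dz": 0, "wx": 0, "wy": 0, "wz": 0, "fingers": 0.2},
    {"dx": 0, "dy": 0, "dz": 0, "wx": 0, "wy": 0, "wz": 0, "fingers": 0.2},
    {"dx": -0.03, "dy": 0, "dz": 0, "wx": 0, "wy": 0, "wz": 0, "fingers": 0.2},
    {"dx": -0.07, "dy": 0, "dz": 0, "wx": 0, "wy": 0, "wz": 0, "fingers": 0.2},
  ],
)

```text
clock: 15.48
eef_pos: [375.8, 233.6, 108.7]
tool_rot: [-1.399, 1.569, -2.97]
force: [0.7, 1.4, 0.3]
width: 68.3
```

Emit:
servo_tool(
  rows=[
    {"dx": -0.08, "dy": 0, "dz": 0, "wx": 0, "wy": 0, "wz": 0, "fingers": 0.2},
    {"dx": 0, "dy": 0, "dz": 0, "wx": 0, "wy": 0, "wz": 0, "fingers": 0.2},
  ],
)

```text
clock: 15.72
eef_pos: [379.2, 235.8, 173.0]
tool_rot: [2.219, 1.559, 0.647]
force: [0.6, -0.6, -1.0]
width: 68.3
```

```bash
python3 - <<'E'
from h import *
go([537,-51,180])
save('wrist','w9');save('side','s9')
a=cv2.imread('pics/w9.png');b=cv2.imread('pics/s9.png')[120:320,150:470]; b=cv2.resize(b,(400*320//200*1,400))
cv2.imwrite('pics/c9.png',cv2.resize(np.vstack([a,b]),None,fx=.75,fy=.75))
print(proj('wrist',(377,234.6,99)))
E
```

```text
t 15.72 p [379.2 235.8 173. ] w 68.3 F [ 0.6 -0.6 -1. ]
toolx [ 0.0094  0.0071 -0.9999] tooly [ 1.     -0.0011  0.0094] toolz [-0.0011 -1.     -0.0071]
total d [-0.0101  0.2109  0.3821] rot [-0.01  -0.068 -0.09 ] n 6 per [-0.0017  0.0351  0.0637]
[320.40574268 211.00225163]
```

View pics/c9.png

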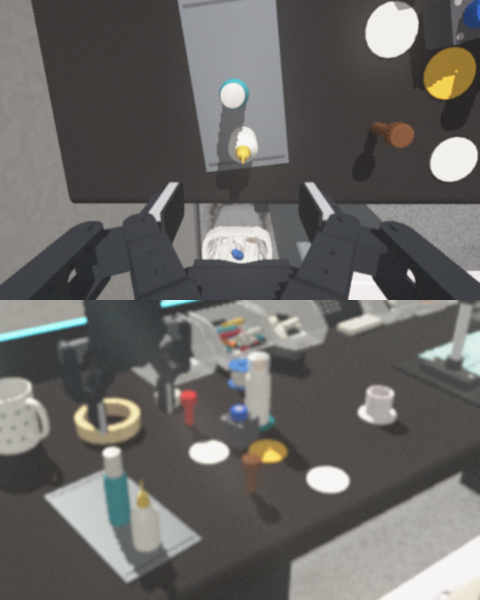

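Emit:
servo_tool(
  rows=[
    {"dx": -0.003, "dy": 0.03, "dz": 0.0546, "wx": 0, "wy": -0.068, "wz": -0.09, "fingers": 0.2},
    {"dx": -0.003, "dy": 0.03, "dz": 0.0546, "wx": 0, "wy": 0, "wz": 0, "fingers": 0.2},
    {"dx": -0.003, "dy": 0.03, "dz": 0.0546, "wx": 0, "wy": 0, "wz": 0, "fingers": 0.2},
    {"dx": 0, "dy": 0.03, "dz": 0.0546, "wx": 0, "wy": 0, "wz": 0, "fingers": 0.2},
    {"dx": 0, "dy": 0.03, "dz": 0.0546, "wx": 0, "wy": 0, "wz": 0, "fingers": 0.2},
  ],
)

```text
clock: 16.45
eef_pos: [488.9, 27.9, 174.4]
tool_rot: [-1.148, 1.559, -2.719]
force: [0.7, 0.2, 0.4]
width: 68.2
```

Emit:
servo_tool(
  rows=[
    {"dx": 0, "dy": 0.03, "dz": 0.0546, "wx": 0, "wy": 0, "wz": 0, "fingers": 0.2},
    {"dx": 0, "dy": 0.03, "dz": 0.0546, "wx": 0, "wy": 0, "wz": 0, "fingers": 0.2},
    {"dx": 0, "dy": 0, "dz": 0, "wx": 0, "wy": 0, "wz": 0, "fingers": 0.2},
    {"dx": 0, "dy": 0, "dz": 0, "wx": 0, "wy": 0, "wz": 0, "fingers": 0.2},
  ],
)

```text
clock: 16.95
eef_pos: [533.1, -51.7, 174.6]
tool_rot: [-1.241, 1.56, -2.811]
force: [-0.4, 1.7, 0.4]
width: 68.5
```

```bash
python3 - <<'E'
from h import *
go([537,-51,100])
save('wrist','w10')
print(proj('wrist',(537,-51,126)))
E
```

```text
t 16.95 p [533.1 -51.7 174.6] w 68.5 F [-0.4  1.7  0.4]
toolx [-0.0105 -0.0036 -0.9999] tooly [ 9.999e-01  1.000e-04 -1.050e-02] toolz [ 2.0e-04 -1.0e+00  3.6e-03]
total d [ 0.0995  0.0063 -0.0013] rot [0.001 0.034 0.1  ] n 2 per [ 0.0497  0.0031 -0.0007]
[320.71575071 214.2283219 ]
```

View pics/w10.png

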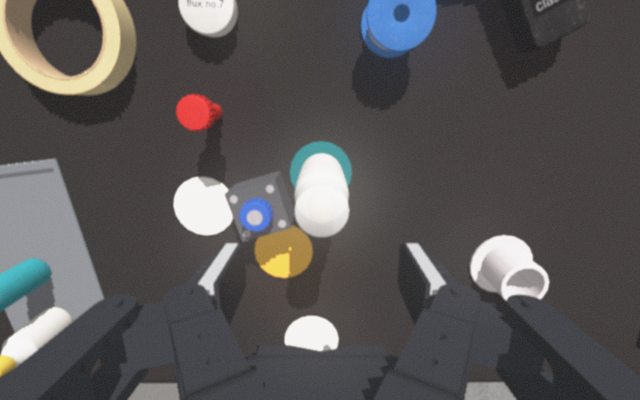

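Emit:
servo_tool(
  rows=[
    {"dx": 0.035, "dy": 0.003, "dz": -0.0007, "wx": 0, "wy": 0.034, "wz": 0.1, "fingers": 0.2},
    {"dx": 0.035, "dy": 0.003, "dz": 0, "wx": 0, "wy": 0, "wz": 0, "fingers": 0.2},
    {"dx": 0.0295, "dy": 0, "dz": 0, "wx": 0, "wy": 0, "wz": 0, "fingers": 0.2},
    {"dx": 0, "dy": 0, "dz": 0, "wx": 0, "wy": 0, "wz": 0, "fingers": 0.2},
  ],
)

```text
clock: 17.5
eef_pos: [537.0, -50.5, 100.2]
tool_rot: [-1.177, 1.57, -2.746]
force: [0.7, 0.5, 0.7]
width: 68.3
```

Emit:
servo_tool(
  rows=[
    {"dx": 0, "dy": 0, "dz": 0, "wx": 0, "wy": 0, "wz": 0, "fingers": 0.4},
    {"dx": 0, "dy": 0, "dz": 0, "wx": 0, "wy": 0, "wz": 0, "fingers": 1},
    {"dx": 0, "dy": 0, "dz": 0, "wx": 0, "wy": 0, "wz": 0, "fingers": 1},
    {"dx": 0, "dy": 0, "dz": 0, "wx": 0, "wy": 0, "wz": 0, "fingers": 1},
    {"dx": 0, "dy": 0, "dz": 0, "wx": 0, "wy": 0, "wz": 0, "fingers": 1},
  ],
)

```text
clock: 18.12
eef_pos: [539.7, -51.8, 103.1]
tool_rot: [1.409, 1.565, -0.162]
force: [-0.9, 0.8, 6.2]
width: 31.6
```

```bash
python3 - <<'E'
from h import *
go([537,-51,170])
save('wrist','w11')
E
```

```text
t 18.12 p [539.7 -51.8 103.1] w 31.6 F [-0.9  0.8  6.2]
toolx [ 0.0059 -0.001  -1.    ] tooly [ 1.0e+00 -4.0e-04  5.9e-03] toolz [-4.e-04 -1.e+00  1.e-03]
total d [-0.0893 -0.0031 -0.001 ] rot [-0.004  0.009 -0.056] n 2 per [-0.0446 -0.0016 -0.0005]
```

View pics/w11.png

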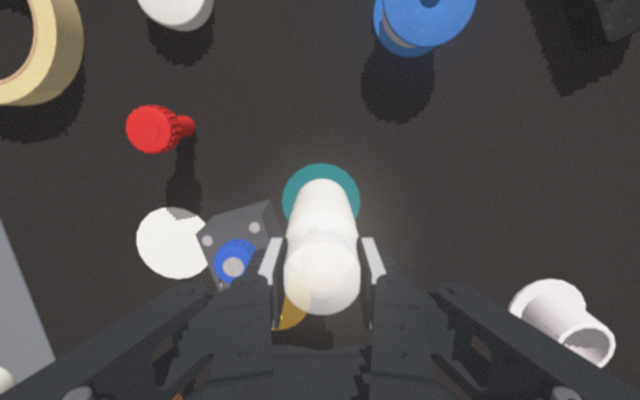

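Emit:
servo_tool(
  rows=[
    {"dx": -0.02, "dy": 0, "dz": 0, "wx": 0, "wy": 0.009, "wz": -0.056, "fingers": 1},
    {"dx": -0.045, "dy": 0, "dz": 0, "wx": 0, "wy": 0, "wz": 0, "fingers": 1},
    {"dx": -0.045, "dy": 0, "dz": 0, "wx": 0, "wy": 0, "wz": 0, "fingers": 1},
    {"dx": 0, "dy": 0, "dz": 0, "wx": 0, "wy": 0, "wz": 0, "fingers": 1},
  ],
)

```text
clock: 18.68
eef_pos: [540.8, -52.1, 186.8]
tool_rot: [1.428, 1.567, -0.144]
force: [0.6, 0.0, -1.8]
width: 31.3
```

Emit:
servo_tool(
  rows=[
    {"dx": 0, "dy": -0.0058, "dz": -0.0575, "wx": 0, "wy": 0, "wz": 0, "fingers": 1},
    {"dx": 0, "dy": -0.0058, "dz": -0.0575, "wx": 0, "wy": 0, "wz": 0, "fingers": 1},
    {"dx": 0, "dy": -0.0058, "dz": -0.0575, "wx": 0, "wy": 0, "wz": 0, "fingers": 1},
    {"dx": 0, "dy": -0.0058, "dz": -0.0575, "wx": 0, "wy": 0, "wz": 0, "fingers": 1},
    {"dx": 0, "dy": -0.0058, "dz": -0.0575, "wx": 0, "wy": 0, "wz": 0, "fingers": 1},
  ],
)

```text
clock: 19.3
eef_pos: [516.4, 164.3, 183.2]
tool_rot: [-1.348, 1.567, -2.919]
force: [0.8, -0.8, -0.8]
width: 31.8
```

Emit:
servo_tool(
  rows=[
    {"dx": 0, "dy": -0.0058, "dz": -0.0575, "wx": 0, "wy": 0, "wz": 0, "fingers": 1},
    {"dx": 0, "dy": -0.0058, "dz": -0.0575, "wx": 0, "wy": 0, "wz": 0, "fingers": 1},
    {"dx": 0, "dy": 0, "dz": 0, "wx": 0, "wy": 0, "wz": 0, "fingers": 1},
    {"dx": 0, "dy": 0, "dz": 0, "wx": 0, "wy": 0, "wz": 0, "fingers": 1},
  ],
)

```text
clock: 19.8
eef_pos: [508.2, 248.6, 183.2]
tool_rot: [-1.081, 1.566, -2.652]
force: [0.5, -0.4, -1.0]
width: 31.6
```

```bash
python3 - <<'E'
from h import *
go([511,249,106])
save('wrist','w12');save('side','s12')
a=cv2.imread('pics/w12.png');b=cv2.imread('pics/s12.png')[120:320,150:470]; b=cv2.resize(b,(400*320//200*1,400))
cv2.imwrite('pics/c12.png',cv2.resize(np.vstack([a,b]),None,fx=.75,fy=.75))
E
```

```text
t 19.8 p [508.2 248.6 183.2] w 31.6 F [ 0.5 -0.4 -1. ]
toolx [-0.0038 -0.002  -1.    ] tooly [ 1.0e+00 -3.0e-04 -3.8e-03] toolz [-3.e-04 -1.e+00  2.e-03]
total d [ 0.103   0.0042 -0.0007] rot [-0.003  0.02   0.037] n 2 per [ 0.0515  0.0021 -0.0004]
```

View pics/c12.png

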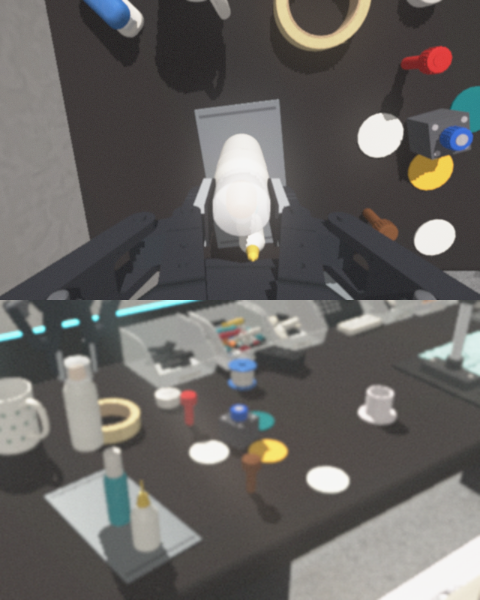

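Emit:
servo_tool(
  rows=[
    {"dx": 0.04, "dy": 0.002, "dz": 0, "wx": 0, "wy": 0.02, "wz": 0.037, "fingers": 1},
    {"dx": 0.04, "dy": 0.002, "dz": 0, "wx": 0, "wy": 0, "wz": 0, "fingers": 1},
    {"dx": 0.021, "dy": 0, "dz": 0, "wx": 0, "wy": 0, "wz": 0, "fingers": 1},
    {"dx": 0, "dy": 0, "dz": 0, "wx": 0, "wy": 0, "wz": 0, "fingers": 1},
  ],
)

```text
clock: 20.4
eef_pos: [511.2, 248.8, 107.6]
tool_rot: [-2.673, 1.57, 2.038]
force: [0.1, 0.2, -1.6]
width: 31.5
```

Emit:
servo_tool(
  rows=[
    {"dx": 0.002, "dy": 0, "dz": 0, "wx": 0, "wy": 0, "wz": 0, "fingers": 1},
    {"dx": 0, "dy": 0, "dz": 0, "wx": 0, "wy": 0, "wz": 0, "fingers": 1},
  ],
)

```text
clock: 20.65
eef_pos: [512.2, 250.2, 107.9]
tool_rot: [2.307, 1.567, 0.736]
force: [1.0, 0.1, -1.0]
width: 31.2
```

Emit:
servo_tool(
  rows=[
    {"dx": 0.0015, "dy": 0, "dz": 0, "wx": 0, "wy": 0, "wz": 0, "fingers": 1},
    {"dx": 0, "dy": 0, "dz": 0, "wx": 0, "wy": 0, "wz": 0, "fingers": 1},
  ],
)

```text
clock: 20.9
eef_pos: [511.8, 249.9, 106.1]
tool_rot: [2.415, 1.568, 0.843]
force: [-0.1, 1.0, -0.9]
width: 31.8
```

Emit:
servo_tool(
  rows=[
    {"dx": 0.002, "dy": 0, "dz": 0, "wx": 0, "wy": 0, "wz": 0, "fingers": 1},
    {"dx": 0, "dy": 0, "dz": 0, "wx": 0, "wy": 0, "wz": 0, "fingers": 1},
  ],
)

```text
clock: 21.15
eef_pos: [511.6, 249.8, 104.2]
tool_rot: [2.532, 1.568, 0.961]
force: [-1.0, -0.0, -2.2]
width: 31.7
```

Emit:
servo_tool(
  rows=[
    {"dx": 0.0015, "dy": 0, "dz": 0, "wx": 0, "wy": 0, "wz": 0, "fingers": 1},
    {"dx": 0, "dy": 0, "dz": 0, "wx": 0, "wy": 0, "wz": 0, "fingers": 1},
  ],
)

```text
clock: 21.4
eef_pos: [511.7, 249.9, 103.2]
tool_rot: [2.508, 1.568, 0.937]
force: [0.5, 0.2, -1.4]
width: 31.6
```

Emit:
servo_tool(
  rows=[
    {"dx": 0.001, "dy": 0, "dz": 0, "wx": 0, "wy": 0, "wz": 0, "fingers": 1},
    {"dx": 0, "dy": 0, "dz": 0, "wx": 0, "wy": 0, "wz": 0, "fingers": 1},
  ],
)

```text
clock: 21.65
eef_pos: [511.9, 250.0, 103.1]
tool_rot: [2.327, 1.568, 0.756]
force: [-1.7, -0.6, 4.9]
width: 31.7
```

Emit:
servo_tool(
  rows=[
    {"dx": 0, "dy": 0, "dz": 0, "wx": 0, "wy": 0, "wz": 0, "fingers": 0.6},
    {"dx": 0, "dy": 0, "dz": 0, "wx": 0, "wy": 0, "wz": 0, "fingers": 0.2},
    {"dx": 0, "dy": 0, "dz": 0, "wx": 0, "wy": 0, "wz": 0, "fingers": 0.2},
    {"dx": -0.03, "dy": 0, "dz": 0, "wx": 0, "wy": 0, "wz": 0, "fingers": 0.2},
    {"dx": -0.07, "dy": 0, "dz": 0, "wx": 0, "wy": 0, "wz": 0, "fingers": 0.2},
  ],
)

```text
clock: 22.28
eef_pos: [510.0, 248.7, 176.2]
tool_rot: [-1.449, 1.567, -3.02]
force: [0.3, -0.0, 0.3]
width: 68.2
```

Emit:
servo_tool(
  rows=[
    {"dx": 0, "dy": 0, "dz": 0, "wx": 0, "wy": 0, "wz": 0, "fingers": 0.2},
    {"dx": 0, "dy": 0, "dz": 0, "wx": 0, "wy": 0, "wz": 0, "fingers": 0.2},
  ],
)

```text
clock: 22.52
eef_pos: [511.4, 249.3, 177.2]
tool_rot: [2.42, 1.569, 0.849]
force: [-0.3, 0.2, 0.0]
width: 68.3
```

```bash
python3 - <<'E'
from h import *
go([511,3,130])
save('wrist','w13');save('side','s13')
a=cv2.imread('pics/w13.png');b=cv2.imread('pics/s13.png')[120:320,150:470]; b=cv2.resize(b,(400*320//200*1,400))
cv2.imwrite('pics/c13.png',cv2.resize(np.vstack([a,b]),None,fx=.75,fy=.75))
E
```

```text
t 22.52 p [511.4 249.3 177.2] w 68.3 F [-0.3  0.2  0. ]
toolx [ 0.0014  0.0016 -1.    ] tooly [ 1.0e+00 -6.0e-04  1.4e-03] toolz [-6.0e-04 -1.0e+00 -1.6e-03]
total d [ 0.0625 -0.0004  0.3286] rot [-0.006 -0.015 -0.013] n 5 per [ 0.0125 -0.0001  0.0657]
```

View pics/c13.png

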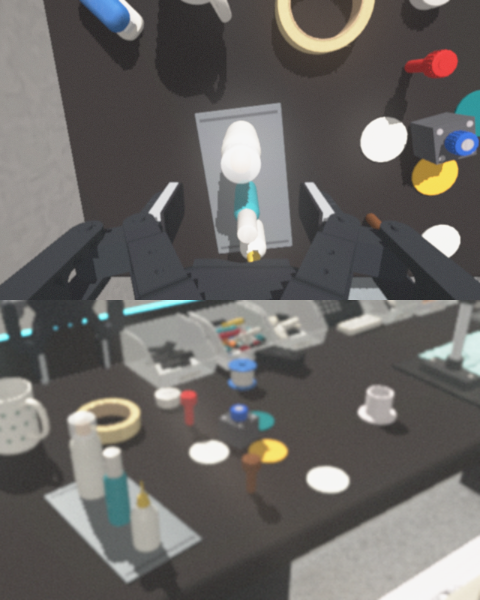

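Emit:
servo_tool(
  rows=[
    {"dx": 0, "dy": 0, "dz": 0.0657, "wx": 0, "wy": -0.015, "wz": -0.013, "fingers": 0.2},
    {"dx": 0.005, "dy": 0, "dz": 0.0657, "wx": 0, "wy": 0, "wz": 0, "fingers": 0.2},
    {"dx": 0.0175, "dy": 0, "dz": 0.0657, "wx": 0, "wy": 0, "wz": 0, "fingers": 0.2},
    {"dx": 0.02, "dy": 0, "dz": 0.0657, "wx": 0, "wy": 0, "wz": 0, "fingers": 0.2},
    {"dx": 0.02, "dy": 0, "dz": 0.0657, "wx": 0, "wy": 0, "wz": 0, "fingers": 0.3},
  ],
)

```text
clock: 23.25
eef_pos: [510.7, 1.8, 129.0]
tool_rot: [-1.897, 1.569, 2.815]
force: [0.6, -0.4, 0.7]
width: 59.8
```

Emit:
servo_tool(
  rows=[
    {"dx": 0, "dy": 0, "dz": 0, "wx": 0, "wy": 0, "wz": 0, "fingers": 0.3},
    {"dx": 0, "dy": 0, "dz": 0, "wx": 0, "wy": 0, "wz": 0, "fingers": 0.3},
  ],
)

```text
clock: 23.5
eef_pos: [511.1, 4.1, 129.8]
tool_rot: [-2.541, 1.569, 2.171]
force: [0.1, 1.3, -0.7]
width: 59.5
```

```bash
python3 - <<'E'
from h import *
go([511,3,70])
save('wrist','w14')
print(proj('wrist',(511,3,56)),proj('wrist',(511,3,40)))
a=cv2.imread('pics/w14.png')
cv2.imwrite('pics/w14c.png',cv2.resize(a[130:330,200:440],None,fx=3,fy=3,interpolation=cv2.INTER_CUBIC))
E
```

```text
t 23.5 p [511.1   4.1 129.8] w 59.5 F [ 0.1  1.3 -0.7]
toolx [-0.001   0.0015 -1.    ] tooly [ 1.e+00 -3.e-04 -1.e-03] toolz [-3.0e-04 -1.0e+00 -1.5e-03]
total d [ 0.0797 -0.0001  0.0015] rot [-0.003 -0.014  0.01 ] n 2 per [ 0.0399 -0.      0.0008]
[324.2165351  209.37873745] [324.10435478 202.83664306]
```

View pics/w14c.png

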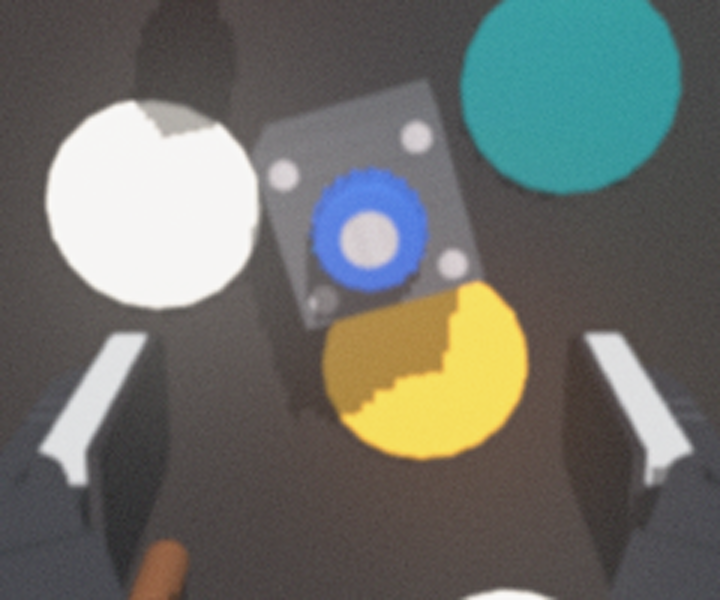

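Emit:
servo_tool(
  rows=[
    {"dx": 0.04, "dy": 0, "dz": 0.0008, "wx": 0, "wy": -0.014, "wz": 0.01, "fingers": 0.3},
    {"dx": 0.04, "dy": 0, "dz": 0.0008, "wx": 0, "wy": 0, "wz": 0, "fingers": 0.3},
    {"dx": 0.032, "dy": 0, "dz": 0, "wx": 0, "wy": 0, "wz": 0, "fingers": 0.3},
    {"dx": 0, "dy": 0, "dz": 0, "wx": 0, "wy": 0, "wz": 0, "fingers": 0.3},
    {"dx": 0, "dy": 0, "dz": 0, "wx": 0, "wy": 0, "wz": 0, "fingers": 0.3},
  ],
)

```text
clock: 24.18
eef_pos: [512.2, 3.4, 47.2]
tool_rot: [1.432, 1.568, -0.138]
force: [0.3, -0.3, -0.5]
width: 59.6
```

```bash
python3 - <<'E'
from h import *
go([511,3.5,44])
save('wrist','w15')
print(proj('wrist',(511,3.5,56)),proj('wrist',(511,3.5,40)))
E
```

```text
t 24.18 p [512.2   3.4  47.2] w 59.6 F [ 0.3 -0.3 -0.5]
toolx [ 2.4e-03 -3.0e-04 -1.0e+00] tooly [1.     0.0014 0.0024] toolz [ 1.4e-03 -1.0e+00  3.0e-04]
total d [ 0.0042 -0.0016 -0.0001] rot [ 0.014  0.003 -0.023] n 1 per [ 0.0042 -0.0016 -0.0001]
[319.99395101 266.96190327] [320.15572585 251.86796232]
```

View pics/w15.png

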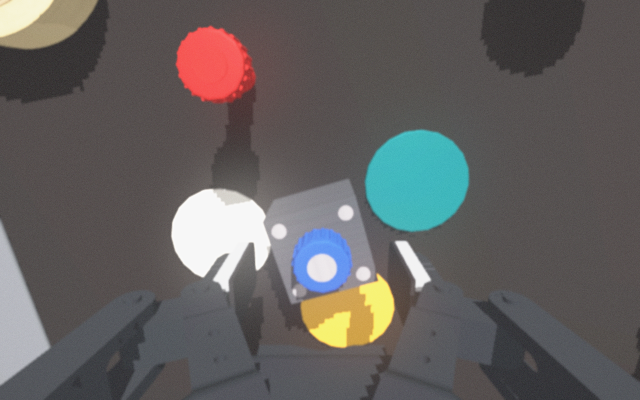

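Emit:
servo_tool(
  rows=[
    {"dx": 0.0045, "dy": -0.0016, "dz": 0.001, "wx": 0.014, "wy": 0, "wz": -0.023, "fingers": 0.3},
    {"dx": 0, "dy": 0, "dz": 0, "wx": 0, "wy": 0, "wz": 0, "fingers": 0.5},
    {"dx": 0, "dy": 0, "dz": 0, "wx": 0, "wy": 0, "wz": 0, "fingers": 1},
    {"dx": 0, "dy": 0, "dz": 0, "wx": 0, "wy": 0, "wz": 0, "fingers": 1},
    {"dx": 0, "dy": 0, "dz": 0, "wx": 0, "wy": 0, "wz": 0, "fingers": 1},
  ],
)

```text
clock: 24.85
eef_pos: [510.8, 2.8, 43.8]
tool_rot: [2.634, 1.57, 1.063]
force: [-0.7, 2.7, 6.0]
width: 23.5
```

```bash
python3 - <<'E'
from h import *
go([511,3.5,110])
save('wrist','w16')
E
```

```text
t 24.85 p [510.8   2.8  43.8] w 23.5 F [-0.7  2.7  6. ]
toolx [ 4.e-04  6.e-04 -1.e+00] tooly [ 1.e+00 -9.e-04  4.e-04] toolz [-9.e-04 -1.e+00 -6.e-04]
total d [-0.0883  0.0002 -0.001 ] rot [-0.009 -0.006 -0.003] n 2 per [-0.0441  0.0001 -0.0005]
```

View pics/w16.png

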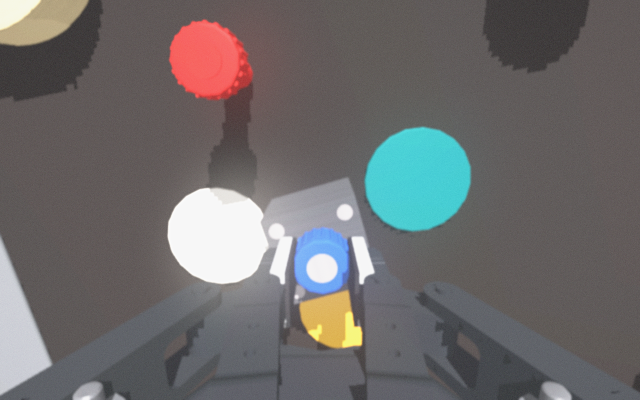

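Emit:
servo_tool(
  rows=[
    {"dx": -0.012, "dy": 0, "dz": 0, "wx": 0, "wy": 0, "wz": 0, "fingers": 1},
    {"dx": -0.015, "dy": 0, "dz": 0, "wx": 0, "wy": 0, "wz": 0, "fingers": 1},
    {"dx": -0.02, "dy": 0, "dz": 0, "wx": 0, "wy": 0, "wz": 0, "fingers": 1},
    {"dx": -0.025, "dy": 0, "dz": 0, "wx": 0, "wy": 0, "wz": 0, "fingers": 1},
    {"dx": -0.03, "dy": 0, "dz": 0, "wx": 0, "wy": 0, "wz": 0, "fingers": 1},
  ],
)

```text
clock: 25.52
eef_pos: [509.9, -0.3, 120.8]
tool_rot: [-0.625, 1.567, -2.199]
force: [0.6, -0.3, -0.3]
width: 23.0
```

Emit:
servo_tool(
  rows=[
    {"dx": -0.01, "dy": 0, "dz": 0, "wx": 0, "wy": 0, "wz": 0, "fingers": 1},
    {"dx": 0, "dy": 0, "dz": 0, "wx": 0, "wy": 0, "wz": 0, "fingers": 1},
  ],
)

```text
clock: 25.78
eef_pos: [510.6, 0.6, 127.6]
tool_rot: [-0.151, 1.569, -1.725]
force: [0.4, -0.1, -1.4]
width: 23.2
```

```bash
python3 - <<'E'
from h import *
go([440,-238.5,130])
save('wrist','w17');save('side','s17')
a=cv2.imread('pics/w17.png');b=cv2.imread('pics/s17.png')[120:320,150:470]; b=cv2.resize(b,(400*320//200*1,400))
cv2.imwrite('pics/c17.png',cv2.resize(np.vstack([a,b]),None,fx=.75,fy=.75))
E
```

```text
t 25.77 p [510.6   0.6 127.6] w 23.2 F [ 0.4 -0.1 -1.4]
toolx [-3.e-04 -2.e-03 -1.e+00] tooly [ 1.0e+00 -2.9e-03 -3.0e-04] toolz [-0.0029 -1.      0.002 ]
total d [-0.0025 -0.0932  0.319 ] rot [-0.028  0.019  0.003] n 5 per [-0.0005 -0.0186  0.0638]
```

View pics/c17.png

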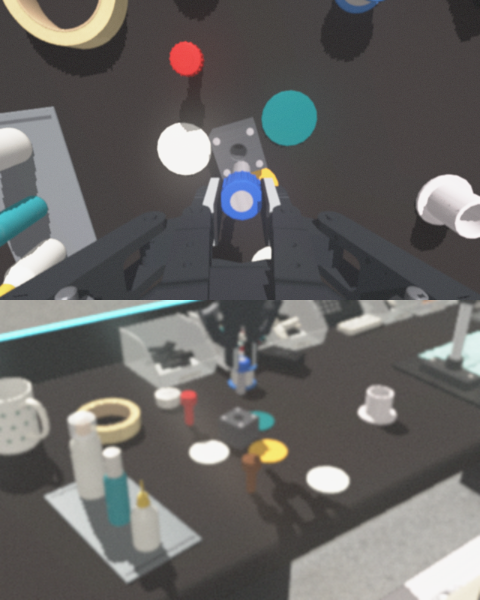

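Emit:
servo_tool(
  rows=[
    {"dx": 0, "dy": -0.0155, "dz": 0.0532, "wx": -0.028, "wy": 0.019, "wz": 0, "fingers": 1},
    {"dx": 0, "dy": -0.0155, "dz": 0.0532, "wx": 0, "wy": 0, "wz": 0, "fingers": 1},
    {"dx": 0, "dy": -0.0155, "dz": 0.0532, "wx": 0, "wy": 0, "wz": 0, "fingers": 1},
    {"dx": 0, "dy": -0.0155, "dz": 0.0532, "wx": 0, "wy": 0, "wz": 0, "fingers": 1},
    {"dx": 0, "dy": -0.0155, "dz": 0.0532, "wx": 0, "wy": 0, "wz": 0, "fingers": 1},
  ],
)

```text
clock: 26.5
eef_pos: [451.4, -199.2, 126.2]
tool_rot: [-2.067, 1.568, 2.647]
force: [-0.1, -0.3, -0.6]
width: 23.1
```

Emit:
servo_tool(
  rows=[
    {"dx": 0, "dy": -0.0155, "dz": 0.0532, "wx": 0, "wy": 0, "wz": 0, "fingers": 1},
    {"dx": 0, "dy": 0, "dz": 0, "wx": 0, "wy": 0, "wz": 0, "fingers": 1},
    {"dx": 0, "dy": 0, "dz": 0, "wx": 0, "wy": 0, "wz": 0, "fingers": 1},
  ],
)

```text
clock: 26.88
eef_pos: [440.6, -237.3, 126.4]
tool_rot: [-2.39, 1.568, 2.324]
force: [0.8, 0.5, -0.7]
width: 23.2
```

```bash
python3 - <<'E'
from h import *
go([440,-238.5,75])
save('wrist','w18');save('side','s18')
for X in [(440,-238.5,45),(440,-238.5,5)]: print(proj('wrist',X),proj('side',X))
a=cv2.imread('pics/w18.png');b=cv2.imread('pics/s18.png')[130:230,330:490]; b=cv2.resize(b,(640,400))
cv2.imwrite('pics/c18.png',cv2.resize(np.vstack([a,b]),None,fx=.75,fy=.75))
E
```

```text
t 26.88 p [ 440.6 -237.3  126.4] w 23.2 F [ 0.8  0.5 -0.7]
toolx [-0.002   0.0022 -1.    ] tooly [ 1.      0.0012 -0.002 ] toolz [ 0.0012 -1.     -0.0022]
total d [ 0.0685 -0.0007  0.0017] rot [ 0.011 -0.021  0.019] n 1 per [ 0.0685 -0.0007  0.0017]
[324.26360865 207.02303157] [402.38686222 180.82502642]
[324.02012981 192.76883924] [400.29553283 194.40409133]
```

View pics/c18.png

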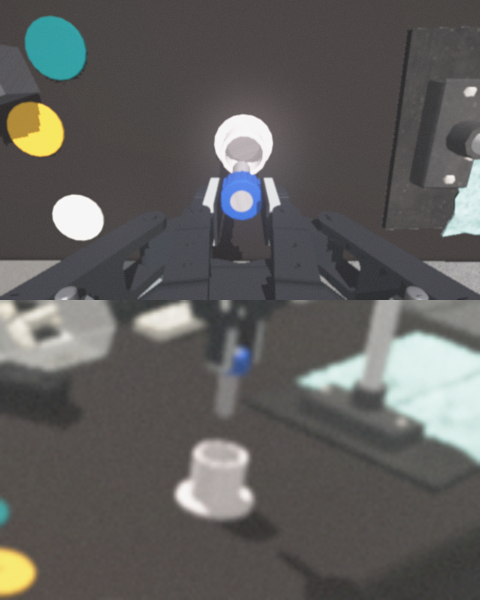

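Emit:
servo_tool(
  rows=[
    {"dx": 0.035, "dy": -0.0007, "dz": 0.0017, "wx": 0, "wy": -0.02, "wz": 0.019, "fingers": 1},
    {"dx": 0.022, "dy": 0, "dz": 0, "wx": 0, "wy": 0, "wz": 0, "fingers": 1},
    {"dx": 0, "dy": 0, "dz": 0, "wx": 0, "wy": 0, "wz": 0, "fingers": 1},
  ],
)

```text
clock: 27.35
eef_pos: [440.0, -237.6, 83.3]
tool_rot: [-1.788, 1.569, 2.928]
force: [0.4, -0.3, -0.8]
width: 23.5
```

```bash
python3 - <<'E'
from h import *
go([440,-238.5,52])
save('wrist','w19');save('side','s19')
a=cv2.imread('pics/w19.png');b=cv2.imread('pics/s19.png')[130:230,330:490]; b=cv2.resize(b,(640,400))
cv2.imwrite('pics/c19.png',cv2.resize(np.vstack([a,b]),None,fx=.75,fy=.75))
E
```

```text
t 27.35 p [ 440.  -237.6   83.3] w 23.5 F [ 0.4 -0.3 -0.8]
toolx [-1.4e-03  3.0e-04 -1.0e+00] tooly [ 1.      0.0036 -0.0014] toolz [ 3.6e-03 -1.0e+00 -3.0e-04]
total d [0.0418 0.0001 0.0012] rot [ 0.035 -0.003  0.013] n 1 per [0.0418 0.0001 0.0012]
```

View pics/c19.png

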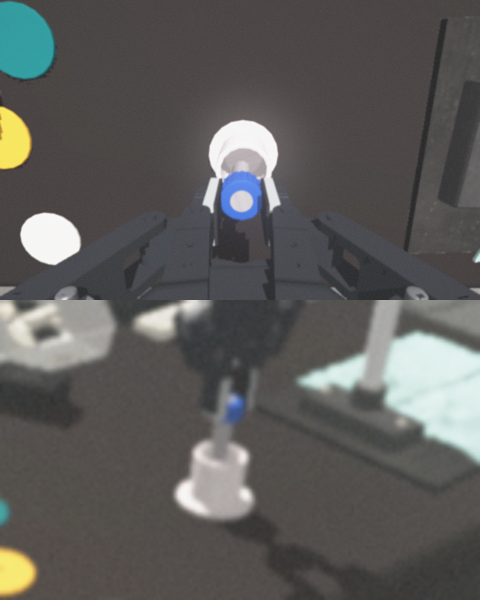

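Emit:
servo_tool(
  rows=[
    {"dx": 0.02, "dy": 0, "dz": 0.001, "wx": 0.03, "wy": 0, "wz": 0.01, "fingers": 1},
    {"dx": 0.018, "dy": 0, "dz": 0, "wx": 0, "wy": 0, "wz": 0, "fingers": 1},
    {"dx": 0, "dy": 0, "dz": 0, "wx": 0, "wy": 0, "wz": 0, "fingers": 1},
    {"dx": 0, "dy": 0, "dz": 0, "wx": 0, "wy": 0, "wz": 0, "fingers": 1},
  ],
)

```text
clock: 27.95
eef_pos: [440.4, -239.9, 55.6]
tool_rot: [1.083, 1.569, -0.489]
force: [-0.1, -0.6, 0.1]
width: 23.0
```

Emit:
servo_tool(
  rows=[
    {"dx": 0.002, "dy": 0, "dz": 0, "wx": 0, "wy": 0, "wz": 0, "fingers": 1},
    {"dx": 0, "dy": 0, "dz": 0, "wx": 0, "wy": 0, "wz": 0, "fingers": 1},
  ],
)

```text
clock: 28.2
eef_pos: [440.4, -240.1, 54.3]
tool_rot: [1.051, 1.568, -0.522]
force: [0.6, -0.1, -0.2]
width: 23.7
```

Emit:
servo_tool(
  rows=[
    {"dx": 0.003, "dy": 0, "dz": 0, "wx": 0, "wy": 0, "wz": 0, "fingers": 1},
    {"dx": 0, "dy": 0, "dz": 0, "wx": 0, "wy": 0, "wz": 0, "fingers": 1},
  ],
)

```text
clock: 28.45
eef_pos: [440.3, -240.0, 51.9]
tool_rot: [1.012, 1.569, -0.561]
force: [-0.6, -0.3, -1.0]
width: 23.3
```

Emit:
servo_tool(
  rows=[
    {"dx": 0.002, "dy": 0, "dz": 0, "wx": 0, "wy": 0, "wz": 0, "fingers": 1},
    {"dx": 0, "dy": 0, "dz": 0, "wx": 0, "wy": 0, "wz": 0, "fingers": 1},
  ],
)

```text
clock: 28.7
eef_pos: [440.3, -240.0, 50.3]
tool_rot: [1.029, 1.569, -0.544]
force: [0.1, 0.5, 0.2]
width: 23.5
```

Emit:
servo_tool(
  rows=[
    {"dx": 0.0015, "dy": 0, "dz": 0, "wx": 0, "wy": 0, "wz": 0, "fingers": 1},
    {"dx": 0, "dy": 0, "dz": 0, "wx": 0, "wy": 0, "wz": 0, "fingers": 1},
  ],
)

```text
clock: 28.95
eef_pos: [440.3, -240.0, 49.2]
tool_rot: [1.029, 1.569, -0.543]
force: [-0.4, 0.2, -0.9]
width: 23.4
```

Emit:
servo_tool(
  rows=[
    {"dx": 0, "dy": 0, "dz": 0, "wx": 0, "wy": 0, "wz": 0, "fingers": 0.6},
    {"dx": 0, "dy": 0, "dz": 0, "wx": 0, "wy": 0, "wz": 0, "fingers": 0.3},
    {"dx": 0, "dy": 0, "dz": 0, "wx": 0, "wy": 0, "wz": 0, "fingers": 0.2},
    {"dx": -0.02, "dy": 0, "dz": 0, "wx": 0, "wy": 0, "wz": 0, "fingers": 0.2},
    {"dx": -0.07, "dy": 0, "dz": 0, "wx": 0, "wy": 0, "wz": 0, "fingers": 0.2},
  ],
)

```text
clock: 29.58
eef_pos: [438.7, -239.2, 116.5]
tool_rot: [-2.007, 1.568, 2.704]
force: [0.4, -0.6, 0.9]
width: 68.4
```

Emit:
servo_tool(
  rows=[
    {"dx": -0.07, "dy": 0, "dz": 0, "wx": 0, "wy": 0, "wz": 0, "fingers": 0.2},
    {"dx": 0, "dy": 0, "dz": 0, "wx": 0, "wy": 0, "wz": 0, "fingers": 0.2},
  ],
)

```text
clock: 29.82
eef_pos: [442.8, -240.8, 173.9]
tool_rot: [1.093, 1.56, -0.48]
force: [0.3, -0.2, 0.7]
width: 67.9
```

```bash
python3 - <<'E'
from h import *
go([440,0,190])
save('wrist','w20');save('side','s20')
for X in [(440,-239,56+5),(440,-238.5,45)]: print(proj('wrist',X),proj('side',X))
a=cv2.imread('pics/w20.png');b=cv2.imread('pics/s20.png')[130:230,330:490]; b=cv2.resize(b,(640,400))
cv2.imwrite('pics/c20.png',cv2.resize(np.vstack([a,b]),None,fx=.75,fy=.75))
E
```

```text
t 29.82 p [ 442.8 -240.8  173.9] w 67.9 F [ 0.3 -0.2  0.7]
toolx [ 0.0097 -0.005  -0.9999] tooly [ 1.     -0.0022  0.0097] toolz [-0.0023 -1.      0.005 ]
total d [-0.0231 -0.0042 -0.3209] rot [-0.022  0.048 -0.092] n 5 per [-0.0046 -0.0008 -0.0642]
[319.40305422 195.89118481] [403.38665069 175.18107778]
[318.89466707 190.96252837] [402.38686222 180.82502642]
```

View pics/c20.png

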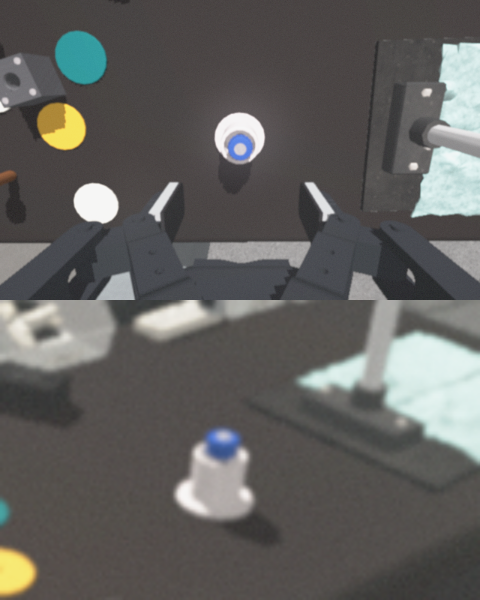

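Emit:
servo_tool(
  rows=[
    {"dx": 0, "dy": -0.0087, "dz": -0.0634, "wx": -0.022, "wy": 0.048, "wz": -0.09, "fingers": 0.2},
    {"dx": 0, "dy": -0.0087, "dz": -0.0634, "wx": 0, "wy": 0, "wz": 0, "fingers": 0.2},
    {"dx": 0, "dy": -0.0087, "dz": -0.0634, "wx": 0, "wy": 0, "wz": 0, "fingers": 0.2},
    {"dx": 0, "dy": -0.0087, "dz": -0.0634, "wx": 0, "wy": 0, "wz": 0, "fingers": 0.2},
    {"dx": 0, "dy": -0.0087, "dz": -0.0634, "wx": 0, "wy": 0, "wz": 0, "fingers": 0.2},
  ],
)

```text
clock: 30.55
eef_pos: [406.1, -0.8, 169.3]
tool_rot: [-1.95, 1.56, 2.763]
force: [0.3, -0.3, -0.5]
width: 68.5
```

Emit:
servo_tool(
  rows=[
    {"dx": 0, "dy": -0.0087, "dz": -0.0634, "wx": 0, "wy": 0, "wz": 0, "fingers": 0.2},
    {"dx": 0, "dy": -0.0087, "dz": -0.0634, "wx": 0, "wy": 0, "wz": 0, "fingers": 0.2},
    {"dx": 0, "dy": -0.0087, "dz": -0.0634, "wx": 0, "wy": 0, "wz": 0, "fingers": 0.2},
    {"dx": 0, "dy": -0.0087, "dz": -0.0634, "wx": 0, "wy": 0, "wz": 0, "fingers": 0.2},
    {"dx": 0, "dy": -0.0087, "dz": -0.0634, "wx": 0, "wy": 0, "wz": 0, "fingers": 0.2},
  ],
)

```text
clock: 31.18
eef_pos: [373.6, 236.4, 170.3]
tool_rot: [-1.789, 1.561, 2.924]
force: [1.3, 0.4, -0.0]
width: 68.5
```

Emit:
servo_tool(
  rows=[
    {"dx": 0, "dy": 0, "dz": 0, "wx": 0, "wy": 0, "wz": 0, "fingers": 0.2},
    {"dx": 0, "dy": 0, "dz": 0, "wx": 0, "wy": 0, "wz": 0, "fingers": 0.2},
  ],
)

```text
clock: 31.42
eef_pos: [374.0, 234.5, 170.5]
tool_rot: [-1.741, 1.561, 2.972]
force: [-0.1, -0.8, -0.5]
width: 68.5
```

```bash
python3 - <<'E'
from h import *
go([377,235,120])
save('wrist','w21')
print(proj('wrist',(377,235,99)))
E
```

```text
t 31.43 p [374.  234.5 170.5] w 68.5 F [-0.1 -0.8 -0.5]
toolx [-0.0099  0.0017 -0.9999] tooly [ 1.0e+00  8.0e-04 -9.9e-03] toolz [ 8.0e-04 -1.0e+00 -1.7e-03]
total d [ 0.0672  0.0047 -0.0006] rot [ 0.007 -0.016  0.094] n 1 per [ 0.0672  0.0047 -0.0006]
[319.79310686 205.14193881]
```

View pics/w21.png

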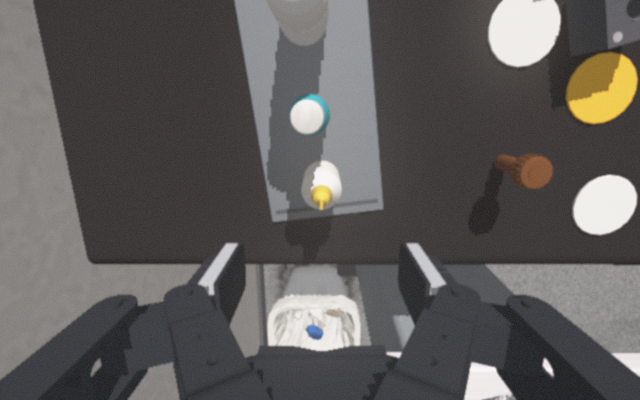

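Emit:
servo_tool(
  rows=[
    {"dx": 0.05, "dy": 0.0025, "dz": 0, "wx": 0, "wy": -0.016, "wz": 0.094, "fingers": 0.2},
    {"dx": 0.05, "dy": 0.0015, "dz": 0, "wx": 0, "wy": 0, "wz": 0, "fingers": 0.2},
    {"dx": 0.045, "dy": 0, "dz": 0, "wx": 0, "wy": 0, "wz": 0, "fingers": 0.2},
    {"dx": 0.036, "dy": 0, "dz": 0, "wx": 0, "wy": 0, "wz": 0, "fingers": 0.2},
    {"dx": 0, "dy": 0, "dz": 0, "wx": 0, "wy": 0, "wz": 0, "fingers": 0.2},
  ],
)

```text
clock: 32.1
eef_pos: [376.9, 233.6, 34.2]
tool_rot: [-0.618, 1.569, -2.19]
force: [-1.4, -0.5, -0.3]
width: 68.0
```

```bash
python3 - <<'E'
from h import *
go([377,235,33])
save('wrist','w22')
E
```

```text
t 32.1 p [376.9 233.6  34.2] w 68.0 F [-1.4 -0.5 -0.3]
toolx [-0.001  -0.0015 -1.    ] tooly [ 1.     -0.0014 -0.001 ] toolz [-0.0014 -1.      0.0015]
total d [ 0.0016  0.0001 -0.0018] rot [-0.013  0.014  0.01 ] n 1 per [ 0.0016  0.0001 -0.0018]
```

View pics/w22.png

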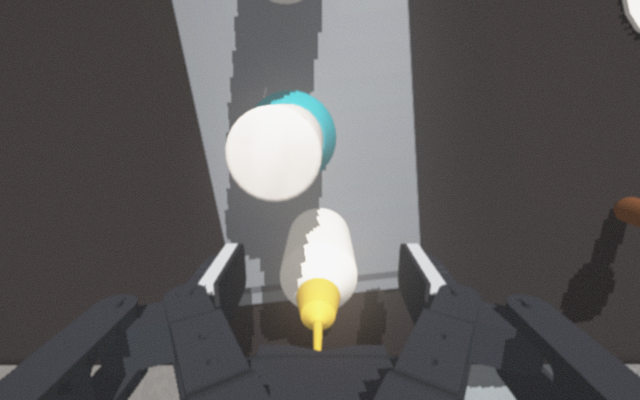

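Good. Close and lift.

Emit:
servo_tool(
  rows=[
    {"dx": 0.001, "dy": 0, "dz": -0.0015, "wx": 0, "wy": 0, "wz": 0, "fingers": 0.4},
    {"dx": 0, "dy": 0, "dz": 0, "wx": 0, "wy": 0, "wz": 0, "fingers": 1},
    {"dx": 0, "dy": 0, "dz": 0, "wx": 0, "wy": 0, "wz": 0, "fingers": 1},
    {"dx": 0, "dy": 0, "dz": 0, "wx": 0, "wy": 0, "wz": 0, "fingers": 1},
    {"dx": 0, "dy": 0, "dz": 0, "wx": 0, "wy": 0, "wz": 0, "fingers": 1},
  ],
)

```text
clock: 32.78
eef_pos: [378.6, 237.3, 36.1]
tool_rot: [2.198, 1.565, 0.627]
force: [0.7, -0.3, 6.6]
width: 30.5
```

Emit:
servo_tool(
  rows=[
    {"dx": -0.02, "dy": 0, "dz": 0, "wx": 0, "wy": 0, "wz": 0, "fingers": 1},
    {"dx": -0.05, "dy": 0, "dz": 0, "wx": 0, "wy": 0, "wz": 0, "fingers": 1},
    {"dx": -0.05, "dy": 0, "dz": 0, "wx": 0, "wy": 0, "wz": 0, "fingers": 1},
    {"dx": 0, "dy": 0, "dz": 0, "wx": 0, "wy": 0, "wz": 0, "fingers": 1},
  ],
)

```text
clock: 33.28
eef_pos: [379.2, 237.8, 127.5]
tool_rot: [2.228, 1.562, 0.657]
force: [0.2, -0.6, -0.6]
width: 30.5
```

```bash
python3 - <<'E'
from h import *
go([455,-14,110])
E
```

```text
t 33.27 p [379.2 237.8 127.5] w 30.5 F [ 0.2 -0.6 -0.6]
toolx [ 0.0073  0.0057 -1.    ] tooly [ 1.0e+00 -6.0e-04  7.3e-03] toolz [-6.0e-04 -1.0e+00 -5.7e-03]
total d [0.0222 0.1011 0.3358] rot [-0.006 -0.054 -0.07 ] n 5 per [0.0044 0.0202 0.0672]
```

Emit:
servo_tool(
  rows=[
    {"dx": 0, "dy": 0.017, "dz": 0.056, "wx": 0, "wy": -0.054, "wz": -0.07, "fingers": 1},
    {"dx": 0, "dy": 0.017, "dz": 0.056, "wx": 0, "wy": 0, "wz": 0, "fingers": 1},
    {"dx": 0, "dy": 0.017, "dz": 0.056, "wx": 0, "wy": 0, "wz": 0, "fingers": 1},
    {"dx": 0, "dy": 0.017, "dz": 0.056, "wx": 0, "wy": 0, "wz": 0, "fingers": 1},
    {"dx": 0, "dy": 0.017, "dz": 0.056, "wx": 0, "wy": 0, "wz": 0, "fingers": 1},
  ],
)

```text
clock: 33.9
eef_pos: [441.2, 25.3, 124.6]
tool_rot: [-1.028, 1.564, -2.599]
force: [0.9, -0.2, -0.7]
width: 30.4
```

Emit:
servo_tool(
  rows=[
    {"dx": 0, "dy": 0.017, "dz": 0.056, "wx": 0, "wy": 0, "wz": 0, "fingers": 1},
    {"dx": 0.02, "dy": 0, "dz": 0, "wx": 0, "wy": 0, "wz": 0, "fingers": 1},
    {"dx": 0.02, "dy": 0, "dz": 0, "wx": 0, "wy": 0, "wz": 0, "fingers": 1},
    {"dx": 0, "dy": 0, "dz": 0, "wx": 0, "wy": 0, "wz": 0, "fingers": 1},
    {"dx": 0, "dy": 0, "dz": 0, "wx": 0, "wy": 0, "wz": 0, "fingers": 1},
  ],
)

```text
clock: 34.52
eef_pos: [453.9, -14.9, 95.3]
tool_rot: [-1.006, 1.565, -2.576]
force: [-0.0, -0.2, 0.2]
width: 30.5
```

```bash
python3 - <<'E'
from h import *
go([456,-14,38])
save('wrist','w23');save('side','s23')
for X in [(454.4,-14,3),(503,63,3),(537,-51.5,3)]: print(proj('wrist',X))
a=cv2.imread('pics/w23.png');b=cv2.imread('pics/s23.png')[130:230,230:390]; b=cv2.resize(b,(640,400))
cv2.imwrite('pics/c23.png',cv2.resize(np.vstack([a,b]),None,fx=.75,fy=.75))
E
```

```text
t 34.52 p [453.9 -14.9  95.3] w 30.5 F [-0.  -0.2  0.2]
toolx [-0.0053 -0.0033 -1.    ] tooly [ 1.0e+00  8.0e-04 -5.3e-03] toolz [ 8.0e-04 -1.0e+00  3.3e-03]
total d [ 0.0763  0.0032 -0.0015] rot [0.007 0.032 0.05 ] n 2 per [ 0.0382  0.0016 -0.0007]
[319.54618134 200.66402368]
[208.6957196 133.4594485]
[375.54090786  81.92041905]
```

View pics/c23.png

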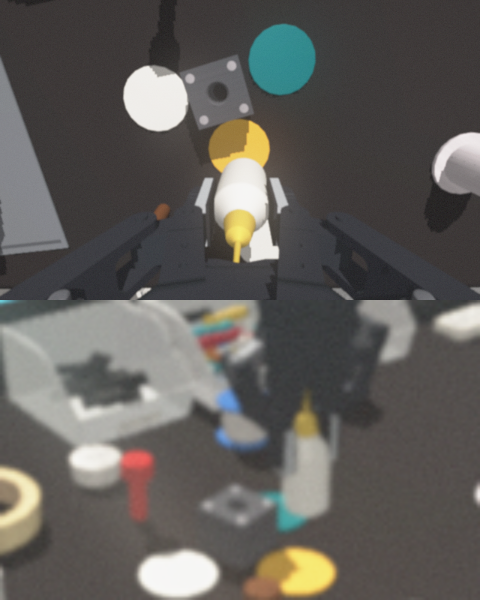

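Emit:
servo_tool(
  rows=[
    {"dx": 0.035, "dy": 0.0016, "dz": -0.001, "wx": 0, "wy": 0.032, "wz": 0.05, "fingers": 1},
    {"dx": 0.035, "dy": 0.0016, "dz": 0, "wx": 0, "wy": 0, "wz": 0, "fingers": 1},
    {"dx": 0.003, "dy": 0, "dz": 0, "wx": 0, "wy": 0, "wz": 0, "fingers": 1},
    {"dx": 0, "dy": 0, "dz": 0, "wx": 0, "wy": 0, "wz": 0, "fingers": 1},
  ],
)

```text
clock: 35.12
eef_pos: [456.6, -14.3, 41.0]
tool_rot: [1.621, 1.57, 0.051]
force: [-0.6, 0.4, -0.6]
width: 30.4
```

Emit:
servo_tool(
  rows=[
    {"dx": 0.0025, "dy": 0, "dz": 0, "wx": 0, "wy": 0, "wz": 0, "fingers": 1},
    {"dx": 0, "dy": 0, "dz": 0, "wx": 0, "wy": 0, "wz": 0, "fingers": 1},
  ],
)

```text
clock: 35.38
eef_pos: [456.7, -14.6, 39.1]
tool_rot: [1.565, 1.57, -0.006]
force: [-0.3, -0.9, -0.4]
width: 30.1
```

Emit:
servo_tool(
  rows=[
    {"dx": 0.0015, "dy": 0, "dz": 0, "wx": 0, "wy": 0, "wz": 0, "fingers": 1},
    {"dx": 0, "dy": 0, "dz": 0, "wx": 0, "wy": 0, "wz": 0, "fingers": 1},
  ],
)

```text
clock: 35.62
eef_pos: [456.3, -14.6, 37.5]
tool_rot: [1.403, 1.57, -0.168]
force: [-0.8, -0.1, -0.4]
width: 30.5
```

Emit:
servo_tool(
  rows=[
    {"dx": 0.0015, "dy": 0, "dz": 0, "wx": 0, "wy": 0, "wz": 0, "fingers": 1},
    {"dx": 0, "dy": 0, "dz": 0, "wx": 0, "wy": 0, "wz": 0, "fingers": 1},
  ],
)

```text
clock: 35.88
eef_pos: [456.4, -14.5, 36.3]
tool_rot: [1.436, 1.571, -0.134]
force: [0.3, -0.3, -0.2]
width: 30.5
```

Emit:
servo_tool(
  rows=[
    {"dx": 0.0012, "dy": 0, "dz": 0, "wx": 0, "wy": 0, "wz": 0, "fingers": 1},
    {"dx": 0, "dy": 0, "dz": 0, "wx": 0, "wy": 0, "wz": 0, "fingers": 1},
  ],
)

```text
clock: 36.12
eef_pos: [456.5, -14.6, 36.1]
tool_rot: [1.12, 1.57, -0.451]
force: [-0.1, -0.2, 9.3]
width: 30.5
```

Emit:
servo_tool(
  rows=[
    {"dx": 0.0008, "dy": 0, "dz": 0, "wx": 0, "wy": 0, "wz": 0, "fingers": 1},
    {"dx": 0, "dy": 0, "dz": 0, "wx": 0, "wy": 0, "wz": 0, "fingers": 1},
  ],
)

```text
clock: 36.38
eef_pos: [456.6, -14.6, 36.0]
tool_rot: [1.09, 1.569, -0.481]
force: [-1.9, -1.3, 15.9]
width: 30.2
```

Emit:
servo_tool(
  rows=[
    {"dx": -0.001, "dy": 0, "dz": 0, "wx": 0, "wy": 0, "wz": 0, "fingers": 0.6},
    {"dx": 0, "dy": 0, "dz": 0, "wx": 0, "wy": 0, "wz": 0, "fingers": 0.2},
    {"dx": 0, "dy": 0, "dz": 0, "wx": 0, "wy": 0, "wz": 0, "fingers": 0.2},
    {"dx": -0.03, "dy": 0, "dz": 0, "wx": 0, "wy": 0, "wz": 0, "fingers": 0.2},
    {"dx": -0.06, "dy": 0, "dz": 0, "wx": 0, "wy": 0, "wz": 0, "fingers": 0.2},
  ],
)

```text
clock: 37.0
eef_pos: [455.0, -14.4, 102.5]
tool_rot: [-1.598, 1.567, 3.116]
force: [0.9, -0.2, 0.5]
width: 68.2
```

Emit:
servo_tool(
  rows=[
    {"dx": -0.06, "dy": 0, "dz": 0, "wx": 0, "wy": 0, "wz": 0, "fingers": 0.2},
    {"dx": -0.035, "dy": 0, "dz": 0, "wx": 0, "wy": 0, "wz": 0, "fingers": 0.2},
    {"dx": 0, "dy": 0, "dz": 0, "wx": 0, "wy": 0, "wz": 0, "fingers": 0.2},
  ],
)

```text
clock: 37.38
eef_pos: [457.5, -14.6, 175.8]
tool_rot: [1.519, 1.567, -0.052]
force: [-0.5, 0.2, -0.4]
width: 68.3
```

```bash
python3 - <<'E'
from h import *
go([441,242,170])
save('wrist','w24')
print(proj('wrist',(454.4,-14,99)),proj('wrist',(454.4,-14,3)))
E
```

```text
t 37.38 p [457.5 -14.6 175.8] w 68.3 F [-0.5  0.2 -0.4]
toolx [ 4.1e-03 -2.0e-04 -1.0e+00] tooly [ 1.0e+00 -5.0e-04  4.1e-03] toolz [-5.e-04 -1.e+00  2.e-04]
total d [ 0.0076 -0.0222 -0.3421] rot [-0.005  0.002 -0.039] n 5 per [ 0.0015 -0.0044 -0.0684]
[319.98063991 211.23274043] [320.48517718 181.24270444]
```

View pics/w24.png

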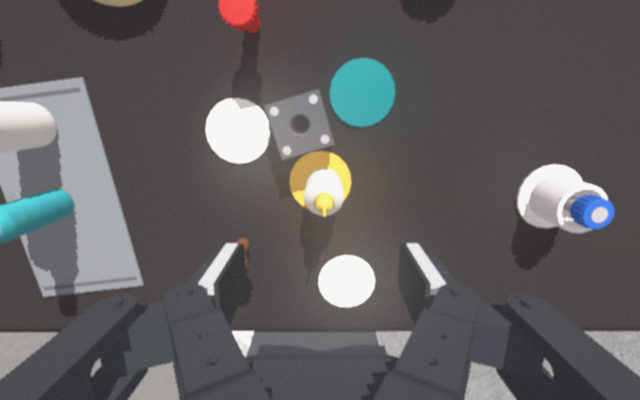

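Emit:
servo_tool(
  rows=[
    {"dx": 0, "dy": -0.0037, "dz": -0.057, "wx": 0, "wy": 0, "wz": -0.039, "fingers": 0.2},
    {"dx": 0, "dy": -0.0037, "dz": -0.057, "wx": 0, "wy": 0, "wz": 0, "fingers": 0.2},
    {"dx": 0, "dy": -0.0037, "dz": -0.057, "wx": 0, "wy": 0, "wz": 0, "fingers": 0.2},
    {"dx": 0, "dy": -0.0037, "dz": -0.057, "wx": 0, "wy": 0, "wz": 0, "fingers": 0.2},
    {"dx": 0, "dy": -0.0037, "dz": -0.057, "wx": 0, "wy": 0, "wz": 0, "fingers": 0.2},
  ],
)

```text
clock: 38.05
eef_pos: [441.3, 200.1, 172.7]
tool_rot: [-1.353, 1.564, -2.923]
force: [0.5, 0.6, -0.3]
width: 68.3
```

Emit:
servo_tool(
  rows=[
    {"dx": 0, "dy": -0.0037, "dz": -0.057, "wx": 0, "wy": 0, "wz": 0, "fingers": 0.2},
    {"dx": 0, "dy": 0, "dz": 0, "wx": 0, "wy": 0, "wz": 0, "fingers": 0.2},
    {"dx": 0, "dy": 0, "dz": 0, "wx": 0, "wy": 0, "wz": 0, "fingers": 0.2},
  ],
)

```text
clock: 38.42
eef_pos: [438.8, 240.7, 173.0]
tool_rot: [-1.199, 1.564, -2.77]
force: [-0.6, -0.4, -0.1]
width: 68.5
```

```bash
python3 - <<'E'
from h import *
go([441,242,82])
save('wrist','w25')
print(proj('wrist',(441,242,109)))
E
```

```text
t 38.42 p [438.8 240.7 173. ] w 68.5 F [-0.6 -0.4 -0.1]
toolx [-0.0064 -0.0025 -1.    ] tooly [ 1.0e+00  4.0e-04 -6.4e-03] toolz [ 5.0e-04 -1.0e+00  2.5e-03]
total d [ 0.1213  0.0037 -0.002 ] rot [0.004 0.024 0.061] n 2 per [ 0.0606  0.0019 -0.001 ]
[318.26703848 209.95891979]
```

View pics/w25.png

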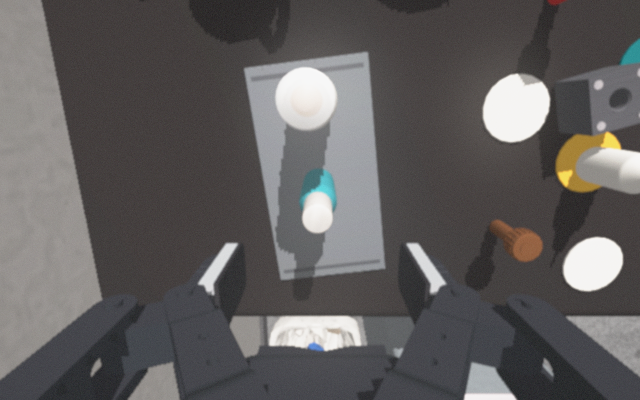

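Emit:
servo_tool(
  rows=[
    {"dx": 0.045, "dy": -0.0008, "dz": -0.001, "wx": 0, "wy": 0.024, "wz": 0.06, "fingers": 0.2},
    {"dx": 0.045, "dy": 0, "dz": -0.001, "wx": 0, "wy": 0, "wz": 0, "fingers": 0.2},
    {"dx": 0.031, "dy": 0, "dz": 0, "wx": 0, "wy": 0, "wz": 0, "fingers": 0.2},
    {"dx": 0, "dy": 0, "dz": 0, "wx": 0, "wy": 0, "wz": 0, "fingers": 0.2},
  ],
)

```text
clock: 38.98
eef_pos: [438.0, 241.2, 82.1]
tool_rot: [-1.045, 1.57, -2.617]
force: [0.3, -0.5, 1.1]
width: 68.5
```

```bash
python3 - <<'E'
from h import *
go([437.5,242,82])
E
```

```text
t 38.98 p [438.  241.2  82.1] w 68.5 F [ 0.3 -0.5  1.1]
toolx [-1.1e-03 -6.0e-04 -1.0e+00] tooly [ 1.     -0.0015 -0.0011] toolz [-1.5e-03 -1.0e+00  6.0e-04]
total d [ 0.0001 -0.0007 -0.001 ] rot [-0.014  0.006  0.011] n 1 per [ 0.0001 -0.0007 -0.001 ]
```

Emit:
servo_tool(
  rows=[
    {"dx": 0, "dy": 0, "dz": -0.001, "wx": 0, "wy": 0, "wz": 0, "fingers": 0.5},
    {"dx": 0, "dy": 0, "dz": 0, "wx": 0, "wy": 0, "wz": 0, "fingers": 1},
    {"dx": 0, "dy": 0, "dz": 0, "wx": 0, "wy": 0, "wz": 0, "fingers": 1},
    {"dx": 0, "dy": 0, "dz": 0, "wx": 0, "wy": 0, "wz": 0, "fingers": 1},
    {"dx": 0, "dy": 0, "dz": 0, "wx": 0, "wy": 0, "wz": 0, "fingers": 1},
  ],
)

```text
clock: 39.6
eef_pos: [439.6, 244.3, 84.7]
tool_rot: [2.127, 1.566, 0.556]
force: [-0.9, -0.4, 5.4]
width: 18.5
```

Emit:
servo_tool(
  rows=[
    {"dx": -0.02, "dy": 0, "dz": 0, "wx": 0, "wy": 0, "wz": 0, "fingers": 1},
    {"dx": -0.05, "dy": 0, "dz": 0, "wx": 0, "wy": 0, "wz": 0, "fingers": 1},
    {"dx": -0.05, "dy": 0, "dz": 0, "wx": 0, "wy": 0, "wz": 0, "fingers": 1},
    {"dx": 0, "dy": 0, "dz": 0, "wx": 0, "wy": 0, "wz": 0, "fingers": 1},
  ],
)

```text
clock: 40.1
eef_pos: [440.3, 245.5, 177.0]
tool_rot: [2.207, 1.561, 0.636]
force: [-0.3, -0.1, -2.6]
width: 18.3
```

```bash
python3 - <<'E'
from h import *
go([539,-52,165])
save('wrist','w26')
E
```

```text
t 40.1 p [440.3 245.5 177. ] w 18.3 F [-0.3 -0.1 -2.6]
toolx [ 0.008   0.0059 -1.    ] tooly [1.    0.    0.008] toolz [ 1.0e-04 -1.0e+00 -5.9e-03]
total d [0.0147 0.1314 0.3968] rot [ 0.001 -0.057 -0.077] n 6 per [0.0024 0.0219 0.0661]
```

View pics/w26.png

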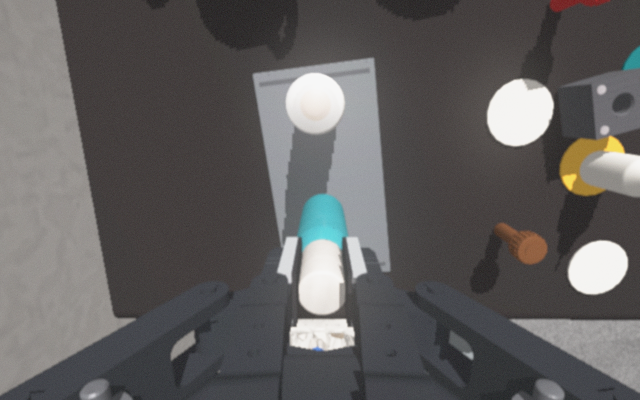

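Emit:
servo_tool(
  rows=[
    {"dx": 0, "dy": 0.0188, "dz": 0.0567, "wx": 0, "wy": -0.057, "wz": -0.077, "fingers": 1},
    {"dx": 0, "dy": 0.0188, "dz": 0.0567, "wx": 0, "wy": 0, "wz": 0, "fingers": 1},
    {"dx": 0, "dy": 0.0188, "dz": 0.0567, "wx": 0, "wy": 0, "wz": 0, "fingers": 1},
    {"dx": 0, "dy": 0.0188, "dz": 0.0567, "wx": 0, "wy": 0, "wz": 0, "fingers": 1},
    {"dx": 0, "dy": 0.0188, "dz": 0.0567, "wx": 0, "wy": 0, "wz": 0, "fingers": 1},
  ],
)

```text
clock: 40.78
eef_pos: [508.7, 29.9, 172.9]
tool_rot: [-1.129, 1.562, -2.7]
force: [0.2, 0.1, -1.0]
width: 18.4
```

Emit:
servo_tool(
  rows=[
    {"dx": 0, "dy": 0.0188, "dz": 0.0567, "wx": 0, "wy": 0, "wz": 0, "fingers": 1},
    {"dx": 0, "dy": 0.0186, "dz": 0.0566, "wx": 0, "wy": 0, "wz": 0, "fingers": 1},
    {"dx": 0, "dy": 0, "dz": 0, "wx": 0, "wy": 0, "wz": 0, "fingers": 1},
    {"dx": 0.03, "dy": 0, "dz": 0, "wx": 0, "wy": 0, "wz": 0, "fingers": 1},
    {"dx": 0, "dy": 0, "dz": 0, "wx": 0, "wy": 0, "wz": 0, "fingers": 1},
  ],
)

```text
clock: 41.4
eef_pos: [535.1, -52.7, 149.7]
tool_rot: [-1.311, 1.56, -2.88]
force: [-0.6, 0.3, -1.2]
width: 18.1
```

```bash
python3 - <<'E'
from h import *
go([539.5,-52,87])
save('wrist','w27');save('side','s27')
for X in [(454.4,-14,3),(503,63,3),(537,-51.5,3)]: print(proj('wrist',X))
a=cv2.imread('pics/w27.png');b=cv2.imread('pics/s27.png')[130:230,230:390]; b=cv2.resize(b,(640,400))
cv2.imwrite('pics/c27.png',cv2.resize(np.vstack([a,b]),None,fx=.75,fy=.75))
E
```

```text
t 41.4 p [535.1 -52.7 149.7] w 18.1 F [-0.6  0.3 -1.2]
toolx [-0.0107 -0.0029 -0.9999] tooly [ 0.9999  0.0016 -0.0107] toolz [ 0.0016 -1.      0.0028]
total d [ 0.0836  0.0068 -0.0012] rot [0.016 0.027 0.102] n 2 per [ 0.0418  0.0034 -0.0006]
[280.76618126 266.49537682]
[195.64705752 218.69635235]
[319.73302141 182.94693418]
```

View pics/c27.png

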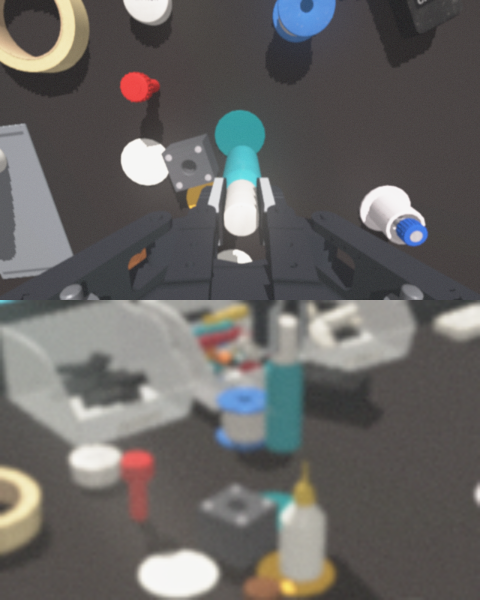

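Emit:
servo_tool(
  rows=[
    {"dx": 0.03, "dy": 0.003, "dz": -0.001, "wx": 0.016, "wy": 0.027, "wz": 0.1, "fingers": 1},
    {"dx": 0.03, "dy": 0.003, "dz": -0.001, "wx": 0, "wy": 0, "wz": 0, "fingers": 1},
    {"dx": 0.02, "dy": 0, "dz": 0, "wx": 0, "wy": 0, "wz": 0, "fingers": 1},
    {"dx": 0, "dy": 0, "dz": 0, "wx": 0, "wy": 0, "wz": 0, "fingers": 1},
    {"dx": 0, "dy": 0, "dz": 0, "wx": 0, "wy": 0, "wz": 0, "fingers": 1},
  ],
)

```text
clock: 42.12
eef_pos: [542.3, -51.9, 92.2]
tool_rot: [1.469, 1.565, -0.103]
force: [0.2, -1.0, -0.8]
width: 18.1
```

Emit:
servo_tool(
  rows=[
    {"dx": 0.002, "dy": 0, "dz": 0, "wx": 0, "wy": 0, "wz": 0, "fingers": 1},
    {"dx": 0, "dy": 0, "dz": 0, "wx": 0, "wy": 0, "wz": 0, "fingers": 1},
  ],
)

```text
clock: 42.38
eef_pos: [542.0, -52.2, 90.4]
tool_rot: [1.424, 1.565, -0.148]
force: [-0.6, -0.5, -0.7]
width: 18.5
```

Emit:
servo_tool(
  rows=[
    {"dx": 0.002, "dy": 0, "dz": 0, "wx": 0, "wy": 0, "wz": 0, "fingers": 1},
    {"dx": 0, "dy": 0, "dz": 0, "wx": 0, "wy": 0, "wz": 0, "fingers": 1},
  ],
)

```text
clock: 42.62
eef_pos: [541.8, -52.2, 88.4]
tool_rot: [1.423, 1.566, -0.149]
force: [0.2, 0.2, -0.3]
width: 18.4
```

Emit:
servo_tool(
  rows=[
    {"dx": 0.0025, "dy": -0.001, "dz": 0, "wx": 0, "wy": 0, "wz": -0.05, "fingers": 1},
    {"dx": 0, "dy": -0.001, "dz": 0, "wx": 0, "wy": 0, "wz": 0, "fingers": 1},
    {"dx": 0, "dy": 0, "dz": 0, "wx": 0, "wy": 0, "wz": 0, "fingers": 1},
  ],
)

```text
clock: 43.0
eef_pos: [540.2, -52.1, 86.5]
tool_rot: [-0.804, 1.57, -2.376]
force: [0.3, 0.2, -0.4]
width: 18.3
```

Emit:
servo_tool(
  rows=[
    {"dx": 0.0015, "dy": 0, "dz": 0, "wx": 0, "wy": 0, "wz": 0, "fingers": 1},
    {"dx": 0, "dy": 0, "dz": 0, "wx": 0, "wy": 0, "wz": 0, "fingers": 1},
  ],
)

```text
clock: 43.25
eef_pos: [540.2, -52.1, 85.4]
tool_rot: [-0.725, 1.57, -2.298]
force: [0.4, -0.4, -0.5]
width: 18.2
```

Emit:
servo_tool(
  rows=[
    {"dx": 0.001, "dy": 0, "dz": 0, "wx": 0, "wy": 0, "wz": 0, "fingers": 1},
    {"dx": 0, "dy": 0, "dz": 0, "wx": 0, "wy": 0, "wz": 0, "fingers": 1},
  ],
)

```text
clock: 43.5
eef_pos: [540.4, -52.1, 84.8]
tool_rot: [-0.365, 1.57, -1.938]
force: [-0.1, 0.0, -0.7]
width: 18.5
```

Emit:
servo_tool(
  rows=[
    {"dx": 0.001, "dy": 0, "dz": 0, "wx": 0, "wy": 0, "wz": 0, "fingers": 1},
    {"dx": 0, "dy": 0, "dz": 0, "wx": 0, "wy": 0, "wz": 0, "fingers": 1},
  ],
)

```text
clock: 43.75
eef_pos: [540.7, -52.1, 84.7]
tool_rot: [0.378, 1.57, -1.194]
force: [-0.3, 0.1, 6.2]
width: 18.4
```

Emit:
servo_tool(
  rows=[
    {"dx": 0, "dy": 0, "dz": 0, "wx": 0, "wy": 0, "wz": 0, "fingers": 1},
    {"dx": 0, "dy": 0, "dz": 0, "wx": 0, "wy": 0, "wz": 0, "fingers": 1},
  ],
)

```text
clock: 44.0
eef_pos: [540.7, -52.1, 84.7]
tool_rot: [0.431, 1.57, -1.142]
force: [-1.6, 0.2, 5.3]
width: 18.3
```

Contact. Release, rise, look.

Emit:
servo_tool(
  rows=[
    {"dx": 0, "dy": 0, "dz": 0, "wx": 0, "wy": 0, "wz": 0, "fingers": 0.6},
    {"dx": 0, "dy": 0, "dz": 0, "wx": 0, "wy": 0, "wz": 0, "fingers": 0.2},
    {"dx": 0, "dy": 0, "dz": 0, "wx": 0, "wy": 0, "wz": 0, "fingers": 0.2},
    {"dx": -0.03, "dy": 0, "dz": 0, "wx": 0, "wy": 0, "wz": 0, "fingers": 0.2},
    {"dx": -0.06, "dy": 0, "dz": 0, "wx": 0, "wy": 0, "wz": 0, "fingers": 0.2},
  ],
)

```text
clock: 44.62
eef_pos: [538.9, -52.1, 150.7]
tool_rot: [-1.542, 1.566, -3.114]
force: [0.6, -0.7, -0.3]
width: 68.3
```

Emit:
servo_tool(
  rows=[
    {"dx": -0.03, "dy": 0, "dz": 0, "wx": 0, "wy": 0, "wz": 0, "fingers": 0.2},
    {"dx": 0, "dy": 0, "dz": 0, "wx": 0, "wy": 0, "wz": 0, "fingers": 0.2},
  ],
)

```text
clock: 44.88
eef_pos: [541.6, -52.0, 175.5]
tool_rot: [1.281, 1.567, -0.291]
force: [-1.0, 0.1, -0.5]
width: 68.4
```

```bash
python3 - <<'E'
from h import *
go([510,250,175])
save('wrist','w28')
print(proj('wrist',(538,-51,109)),proj('wrist',(538,-51,3)))
E
```

```text
t 44.88 p [541.6 -52.  175.5] w 68.4 F [-1.   0.1 -0.5]
toolx [ 0.0032 -0.001  -1.    ] tooly [ 1.     -0.0017  0.0032] toolz [-0.0017 -1.      0.001 ]
total d [ 1.000e-04 -4.280e-02 -4.027e-01] rot [-0.016  0.009 -0.031] n 6 per [ 0.     -0.0071 -0.0671]
[319.20181269 216.54553652] [319.93720206 181.61734175]
```

View pics/w28.png

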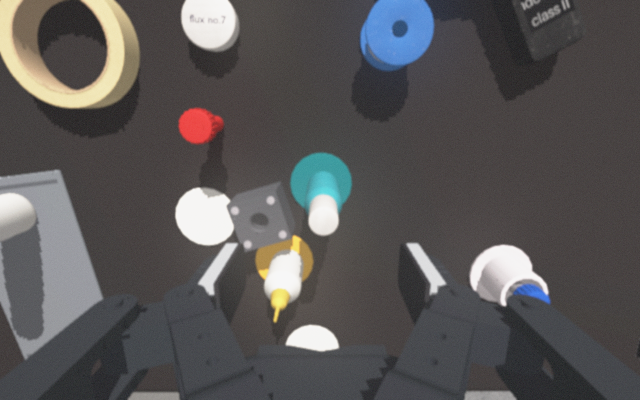

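Emit:
servo_tool(
  rows=[
    {"dx": 0, "dy": -0.0061, "dz": -0.0575, "wx": -0.016, "wy": 0.009, "wz": -0.031, "fingers": 0.2},
    {"dx": 0, "dy": -0.0061, "dz": -0.0575, "wx": 0, "wy": 0, "wz": 0, "fingers": 0.2},
    {"dx": 0, "dy": -0.0061, "dz": -0.0575, "wx": 0, "wy": 0, "wz": 0, "fingers": 0.2},
    {"dx": 0, "dy": -0.0061, "dz": -0.0575, "wx": 0, "wy": 0, "wz": 0, "fingers": 0.2},
    {"dx": 0, "dy": -0.0061, "dz": -0.0575, "wx": 0, "wy": 0, "wz": 0, "fingers": 0.2},
  ],
)

```text
clock: 45.55
eef_pos: [516.4, 164.4, 172.5]
tool_rot: [-1.461, 1.565, -3.032]
force: [-0.3, -0.4, 0.1]
width: 68.1
```

Emit:
servo_tool(
  rows=[
    {"dx": 0, "dy": -0.0061, "dz": -0.0575, "wx": 0, "wy": 0, "wz": 0, "fingers": 0.2},
    {"dx": 0, "dy": -0.0061, "dz": -0.0575, "wx": 0, "wy": 0, "wz": 0, "fingers": 0.2},
    {"dx": 0, "dy": 0, "dz": 0, "wx": 0, "wy": 0, "wz": 0, "fingers": 0.2},
    {"dx": 0, "dy": 0, "dz": 0, "wx": 0, "wy": 0, "wz": 0, "fingers": 0.2},
  ],
)

```text
clock: 46.05
eef_pos: [507.7, 248.7, 172.7]
tool_rot: [-1.267, 1.565, -2.837]
force: [-0.0, -0.6, -0.5]
width: 68.3
```

```bash
python3 - <<'E'
from h import *
go([510,250,100])
save('wrist','w29')
print(proj('wrist',(510,250,126)))
E
```

```text
t 46.05 p [507.7 248.7 172.7] w 68.3 F [-0.  -0.6 -0.5]
toolx [-0.0058 -0.0018 -1.    ] tooly [ 1.0e+00  4.0e-04 -5.8e-03] toolz [ 4.0e-04 -1.0e+00  1.8e-03]
total d [ 0.0969  0.0036 -0.0019] rot [0.004 0.017 0.056] n 2 per [ 0.0485  0.0018 -0.0009]
[317.81415893 218.7521449 ]
```

View pics/w29.png

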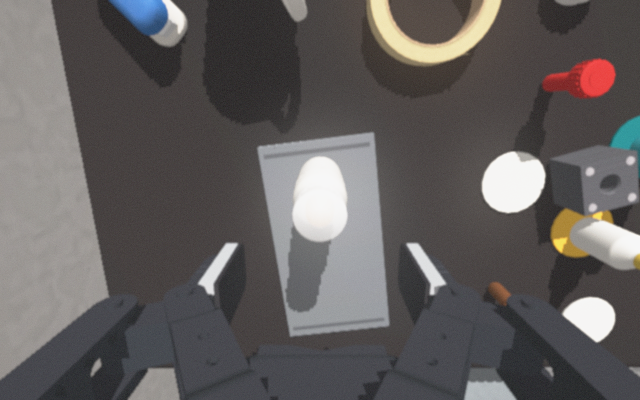

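Emit:
servo_tool(
  rows=[
    {"dx": 0.035, "dy": 0.0025, "dz": -0.001, "wx": 0, "wy": 0.017, "wz": 0.056, "fingers": 0.2},
    {"dx": 0.035, "dy": 0.001, "dz": 0, "wx": 0, "wy": 0, "wz": 0, "fingers": 0.2},
    {"dx": 0.027, "dy": 0, "dz": 0, "wx": 0, "wy": 0, "wz": 0, "fingers": 0.2},
    {"dx": 0, "dy": 0, "dz": 0, "wx": 0, "wy": 0, "wz": 0, "fingers": 0.2},
    {"dx": 0, "dy": 0, "dz": 0, "wx": 0, "wy": 0, "wz": 0, "fingers": 0.4},
  ],
)

```text
clock: 46.72
eef_pos: [511.5, 250.1, 101.8]
tool_rot: [2.235, 1.567, 0.663]
force: [0.1, 0.9, 0.1]
width: 51.9
```

Emit:
servo_tool(
  rows=[
    {"dx": 0, "dy": 0, "dz": 0, "wx": 0, "wy": 0, "wz": 0, "fingers": 0.5},
    {"dx": 0, "dy": 0, "dz": 0, "wx": 0, "wy": 0, "wz": 0, "fingers": 1},
    {"dx": 0, "dy": 0, "dz": 0, "wx": 0, "wy": 0, "wz": 0, "fingers": 1},
    {"dx": 0, "dy": 0, "dz": 0, "wx": 0, "wy": 0, "wz": 0, "fingers": 1},
    {"dx": 0, "dy": 0, "dz": 0, "wx": 0, "wy": 0, "wz": 0, "fingers": 1},
  ],
)

```text
clock: 47.35
eef_pos: [511.7, 250.8, 102.6]
tool_rot: [2.084, 1.566, 0.514]
force: [0.4, -0.0, 5.2]
width: 31.6
```

Emit:
servo_tool(
  rows=[
    {"dx": -0.02, "dy": 0, "dz": 0, "wx": 0, "wy": 0, "wz": 0, "fingers": 1},
    {"dx": -0.045, "dy": 0, "dz": 0, "wx": 0, "wy": 0, "wz": 0, "fingers": 1},
    {"dx": -0.045, "dy": 0, "dz": 0, "wx": 0, "wy": 0, "wz": 0, "fingers": 1},
    {"dx": 0, "dy": 0, "dz": 0, "wx": 0, "wy": 0, "wz": 0, "fingers": 1},
  ],
)

```text
clock: 47.85
eef_pos: [512.3, 251.9, 187.1]
tool_rot: [2.179, 1.562, 0.608]
force: [-0.4, 0.0, -1.3]
width: 32.0
```

```bash
python3 - <<'E'
from h import *
go([505.5,63,170])
save('wrist','w30')
E
```

```text
t 47.85 p [512.3 251.9 187.1] w 32.0 F [-0.4  0.  -1.3]
toolx [ 0.0074  0.0052 -1.    ] tooly [1.0e+00 2.0e-04 7.4e-03] toolz [ 3.0e-04 -1.0e+00 -5.2e-03]
total d [ 0.0214 -0.0092  0.2519] rot [ 0.002 -0.049 -0.071] n 4 per [ 0.0054 -0.0023  0.063 ]
```

View pics/w30.png

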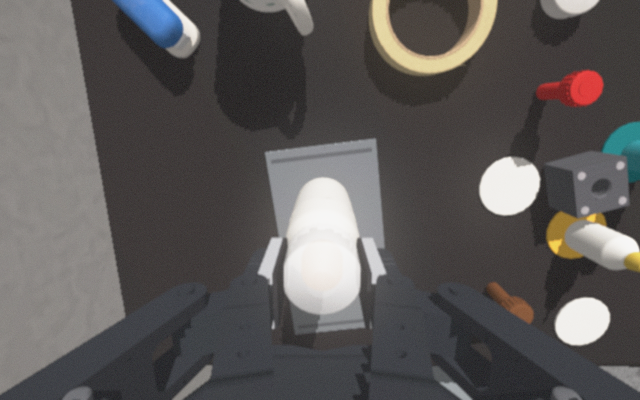

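Emit:
servo_tool(
  rows=[
    {"dx": 0, "dy": -0.0018, "dz": 0.0504, "wx": 0, "wy": -0.049, "wz": -0.071, "fingers": 1},
    {"dx": 0, "dy": -0.0018, "dz": 0.0504, "wx": 0, "wy": 0, "wz": 0, "fingers": 1},
    {"dx": 0, "dy": -0.0018, "dz": 0.0504, "wx": 0, "wy": 0, "wz": 0, "fingers": 1},
    {"dx": 0, "dy": -0.0018, "dz": 0.0504, "wx": 0, "wy": 0, "wz": 0, "fingers": 1},
    {"dx": 0, "dy": -0.0018, "dz": 0.0504, "wx": 0, "wy": 0, "wz": 0, "fingers": 1},
  ],
)

```text
clock: 48.52
eef_pos: [503.0, 60.0, 183.2]
tool_rot: [-1.146, 1.562, -2.716]
force: [1.0, -0.5, -0.8]
width: 31.5
```

Emit:
servo_tool(
  rows=[
    {"dx": 0, "dy": 0, "dz": 0, "wx": 0, "wy": 0, "wz": 0, "fingers": 1},
    {"dx": 0.03, "dy": 0, "dz": 0, "wx": 0, "wy": 0, "wz": 0, "fingers": 1},
    {"dx": 0, "dy": 0, "dz": 0, "wx": 0, "wy": 0, "wz": 0, "fingers": 1},
  ],
)

```text
clock: 48.9
eef_pos: [502.3, 61.8, 160.2]
tool_rot: [-1.252, 1.561, -2.821]
force: [-0.5, -0.4, -0.8]
width: 31.5
```

```bash
python3 - <<'E'
from h import *
go([505.5,63,106])
save('wrist','w31');save('side','s31')
for X in [(503.5,63,3)]: print(proj('wrist',X))
a=cv2.imread('pics/w31.png');b=cv2.imread('pics/s31.png')[130:230,230:390]; b=cv2.resize(b,(640,400))
cv2.imwrite('pics/c31.png',cv2.resize(np.vstack([a,b]),None,fx=.75,fy=.75))
E
```

```text
t 48.9 p [502.3  61.8 160.2] w 31.5 F [-0.5 -0.4 -0.8]
toolx [-0.0095 -0.0032 -0.9999] tooly [ 1.      0.0014 -0.0095] toolz [ 0.0015 -1.      0.0031]
total d [ 0.0722  0.005  -0.0018] rot [0.014 0.03  0.091] n 1 per [ 0.0722  0.005  -0.0018]
[320.24985054 180.9054341 ]
```

View pics/c31.png

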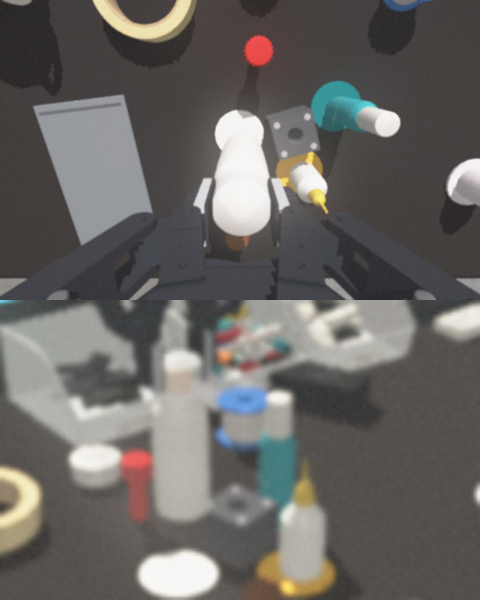

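Emit:
servo_tool(
  rows=[
    {"dx": 0.03, "dy": 0.003, "dz": -0.002, "wx": 0.014, "wy": 0.03, "wz": 0.07, "fingers": 1},
    {"dx": 0.03, "dy": 0.001, "dz": -0.001, "wx": 0, "wy": 0, "wz": 0, "fingers": 1},
    {"dx": 0.01, "dy": 0, "dz": 0, "wx": 0, "wy": 0, "wz": 0, "fingers": 1},
    {"dx": 0, "dy": 0, "dz": 0, "wx": 0, "wy": 0, "wz": 0, "fingers": 1},
    {"dx": 0, "dy": 0, "dz": 0, "wx": 0, "wy": 0, "wz": 0, "fingers": 1},
  ],
)

```text
clock: 49.62
eef_pos: [507.6, 63.9, 110.1]
tool_rot: [1.68, 1.567, 0.108]
force: [0.3, -0.5, -0.3]
width: 31.9
```

Emit:
servo_tool(
  rows=[
    {"dx": 0.0015, "dy": 0, "dz": 0, "wx": 0, "wy": 0, "wz": 0, "fingers": 1},
    {"dx": 0, "dy": 0, "dz": 0, "wx": 0, "wy": 0, "wz": 0, "fingers": 1},
  ],
)

```text
clock: 49.88
eef_pos: [507.1, 63.5, 108.5]
tool_rot: [1.587, 1.568, 0.015]
force: [-0.6, 0.5, -0.3]
width: 31.8
```

Emit:
servo_tool(
  rows=[
    {"dx": 0.0015, "dy": 0, "dz": 0, "wx": 0, "wy": 0, "wz": 0, "fingers": 1},
    {"dx": 0, "dy": 0, "dz": 0, "wx": 0, "wy": 0, "wz": 0, "fingers": 1},
  ],
)

```text
clock: 50.12
eef_pos: [506.9, 63.6, 107.0]
tool_rot: [1.586, 1.569, 0.014]
force: [0.1, -0.4, -1.2]
width: 31.6
```

Emit:
servo_tool(
  rows=[
    {"dx": 0.003, "dy": 0, "dz": 0, "wx": 0, "wy": 0, "wz": 0, "fingers": 1},
    {"dx": 0, "dy": 0, "dz": 0, "wx": 0, "wy": 0, "wz": 0, "fingers": 1},
  ],
)

```text
clock: 50.38
eef_pos: [506.7, 63.6, 104.5]
tool_rot: [1.565, 1.569, -0.007]
force: [-1.1, 1.3, -1.0]
width: 31.5
```

Emit:
servo_tool(
  rows=[
    {"dx": 0.0015, "dy": 0, "dz": 0, "wx": 0, "wy": 0, "wz": 0, "fingers": 1},
    {"dx": 0, "dy": 0, "dz": 0, "wx": 0, "wy": 0, "wz": 0, "fingers": 1},
  ],
)

```text
clock: 50.62
eef_pos: [506.8, 63.6, 103.5]
tool_rot: [1.602, 1.569, 0.03]
force: [0.5, -0.1, -2.1]
width: 31.3
```

Emit:
servo_tool(
  rows=[
    {"dx": 0.001, "dy": 0, "dz": 0, "wx": 0, "wy": 0, "wz": 0, "fingers": 1},
    {"dx": 0, "dy": 0, "dz": 0, "wx": 0, "wy": 0, "wz": 0, "fingers": 1},
  ],
)

```text
clock: 50.88
eef_pos: [506.9, 63.6, 102.8]
tool_rot: [1.607, 1.569, 0.035]
force: [0.3, 0.4, -1.2]
width: 31.8
```

Emit:
servo_tool(
  rows=[
    {"dx": 0.001, "dy": 0, "dz": 0, "wx": 0, "wy": 0, "wz": 0, "fingers": 1},
    {"dx": 0, "dy": 0, "dz": 0, "wx": 0, "wy": 0, "wz": 0, "fingers": 1},
  ],
)

```text
clock: 51.12
eef_pos: [507.2, 63.7, 102.6]
tool_rot: [1.543, 1.568, -0.029]
force: [-0.6, 0.3, 5.8]
width: 31.5
```

Emit:
servo_tool(
  rows=[
    {"dx": 0.0007, "dy": 0, "dz": 0, "wx": 0, "wy": 0, "wz": 0, "fingers": 1},
    {"dx": 0, "dy": 0, "dz": 0, "wx": 0, "wy": 0, "wz": 0, "fingers": 1},
  ],
)

```text
clock: 51.38
eef_pos: [507.5, 63.6, 102.6]
tool_rot: [1.489, 1.567, -0.083]
force: [-1.6, -0.1, 9.6]
width: 31.7
```

Contact. Release, rise clear and back off, then check from all cameras.

Emit:
servo_tool(
  rows=[
    {"dx": 0, "dy": 0, "dz": 0, "wx": 0, "wy": 0, "wz": 0, "fingers": 0.6},
    {"dx": 0, "dy": 0, "dz": 0, "wx": 0, "wy": 0, "wz": 0, "fingers": 0.2},
    {"dx": 0, "dy": 0, "dz": 0, "wx": 0, "wy": 0, "wz": 0, "fingers": 0.2},
    {"dx": -0.03, "dy": 0, "dz": 0, "wx": 0, "wy": 0, "wz": 0, "fingers": 0.2},
    {"dx": -0.06, "dy": 0, "dz": 0, "wx": 0, "wy": 0, "wz": 0, "fingers": 0.2},
  ],
)

```text
clock: 52.0
eef_pos: [505.4, 63.3, 168.4]
tool_rot: [-1.471, 1.568, -3.043]
force: [0.3, 0.2, 0.0]
width: 68.4
```

Emit:
servo_tool(
  rows=[
    {"dx": -0.06, "dy": 0, "dz": 0, "wx": 0, "wy": 0, "wz": 0, "fingers": 0.2},
    {"dx": -0.06, "dy": 0, "dz": 0, "wx": 0, "wy": 0, "wz": 0, "fingers": 0.2},
    {"dx": -0.04, "dy": 0, "dz": -0.05, "wx": 0, "wy": 0, "wz": 0, "fingers": 0.2},
    {"dx": 0, "dy": -0.03, "dz": -0.06, "wx": 0, "wy": 0, "wz": 0, "fingers": 0.2},
    {"dx": 0, "dy": -0.03, "dz": -0.06, "wx": 0, "wy": 0, "wz": 0, "fingers": 0.2},
  ],
)

```text
clock: 52.62
eef_pos: [461.2, 192.3, 289.3]
tool_rot: [1.751, 1.568, 0.177]
force: [0.1, 0.2, 0.2]
width: 68.1
```

Emit:
servo_tool(
  rows=[
    {"dx": 0, "dy": -0.03, "dz": -0.06, "wx": 0, "wy": 0, "wz": 0, "fingers": 0.2},
    {"dx": 0, "dy": 0, "dz": 0, "wx": 0, "wy": 0, "wz": 0, "fingers": 0.2},
    {"dx": 0, "dy": 0, "dz": 0, "wx": 0, "wy": 0, "wz": 0, "fingers": 0.2},
  ],
)

```text
clock: 53.0
eef_pos: [439.4, 235.6, 288.7]
tool_rot: [1.117, 1.569, -0.455]
force: [0.1, -0.9, -1.0]
width: 68.5
```

```bash
python3 - <<'E'
from h import *
st()
save('top','t32');save('side','s32')
a=cv2.imread('pics/t32.png')[115:305,230:480]; a=cv2.resize(a,(790,600),interpolation=cv2.INTER_CUBIC); cv2.imwrite('pics/t32c.png',a)
b=cv2.imread('pics/s32.png')[130:250,200:440]; b=cv2.resize(b,(800,400),interpolation=cv2.INTER_CUBIC); cv2.imwrite('pics/s32c.png',b)
E
```

```text
t 53.0 p [439.4 235.6 288.7] w 68.5 F [ 0.1 -0.9 -1. ]
toolx [ 1.9e-03 -9.0e-04 -1.0e+00] tooly [ 1.     -0.0012  0.0019] toolz [-1.2e-03 -1.0e+00  9.0e-04]
```

View pics/t32c.png

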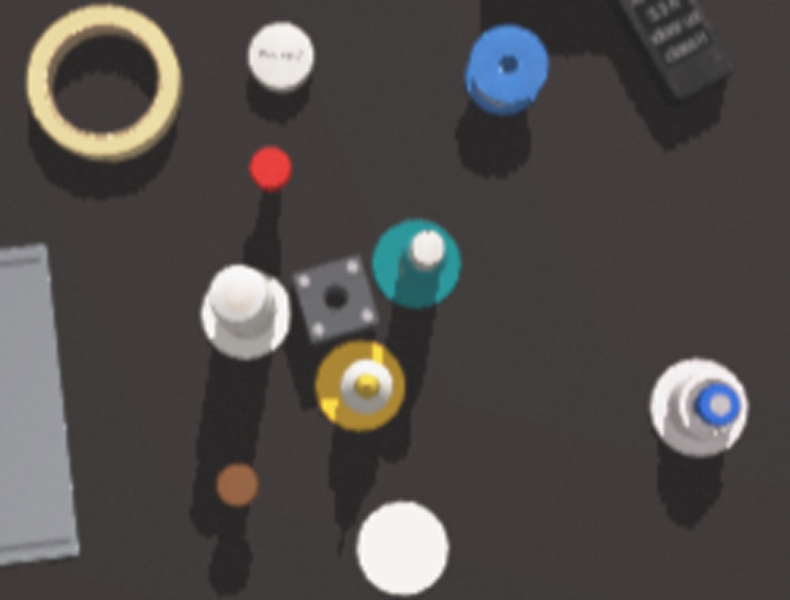

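View pics/s32c.png

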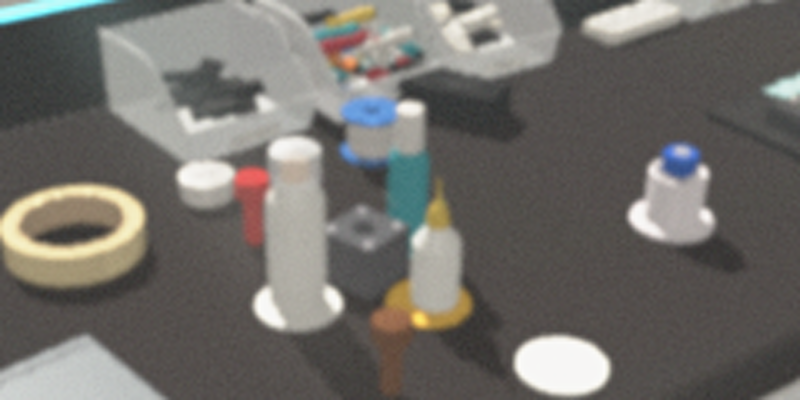

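```bash
python3 - <<'E'
from h import *
np.set_printoptions(precision=1,suppress=True)
T=lambda c:(c[0]/3.16+230-.3,c[1]/3.158+115-.3)
for n,top,z,pad in [('teal',(428,246),109,(417,263)),('drop',(367,384),99,(360,385)),('pump',(239,291),126,(246,312))]:
    a=onz('top',T(top),z);b=onz('top',T(pad),3); print(n,a[:2],b[:2],(a-b)[:2],np.linalg.norm((a-b)[:2]))
print('pin',onz('top',T((719,405)),61)[:2],'cup',onz('top',T((699,407)),4)[:2])
ctrl.finish_job()
E
```

```text
teal [536.1 -54.3] [537.5 -52.8] [-1.4 -1.4] 1.9924140849299925
drop [452.2 -16.7] [455.1 -13.9] [-2.9 -2.8] 4.0629661789297336
pump [507.1  60.4] [504.5  62.8] [ 2.6 -2.5] 3.5952135221916692
pin [ 440.  -240.3] cup [ 440.1 -240.2]
the job is handed in; nothing more can be done
```

The job is done and handed in at about 53 s of the 147 s allowed. `finish_job` gives no verdict, so everything below rests on my own checks.

**What I did:**
- I stood all three bottles on the grey side mat.
- I drew the blue-knobbed pin straight up out of its block and stood it in the cup.
- I then put the dropper on the yellow pad, the teal bottle on the teal pad, and the pump bottle on the white pad.
- For the white pad I used the left one beside the block, not the look-alike nearer the robot.

**Last checks, from the top and side pictures:**

| Item | Distance from target centre | Tolerance |
|---|---|---|
| Teal bottle | about 2 mm | 15 mm |
| Pump bottle | about 4 mm | 15 mm |
| Dropper | about 4 mm | 15 mm |
| Pin in the cup | under 1 mm (knob against cup axis) | 18 mm |

- All three bottles look upright, and the pin stands upright in the cup. The gripper is open and well clear of everything.
- The reel, tin and tape look unmoved, judged by eye. The red and brown look-alike pins were not touched.

**Problems on the way:** my first move call was refused, first for missing keys and then for a turn value out of range. The two calls after it still ran, so the arm took a different path than planned and came closer to its base. It touched nothing, and I corrected it. The camera and arm positions disagreed by a few mm throughout, which the tolerances cover.

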